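# Rake the connector heap into an even layer

## Robot

A 7-joint arm with a two-finger parallel gripper is mounted at the origin on the work surface. World frame = base frame: x ahead of the robot, y to its left, z up, the work surface at z = 0. Lengths are in m, angles in rad, forces in N, time in s.
With the tool pointing down it reaches from about 0.35 to 0.775 m from the base axis. Payload 3.1 kg.
Tool frame: the origin (TCP) lies at the very end of the fingers, on their centre line; the grasp point (between the pads) lies 19 mm behind it; y points along the fingers, z is the direction in which the jaws open and shut, and the axes are right-handed (so a half turn about y gives the same grasp; the last joint's range is limited). The gripper opens to 85 mm and grips with 20 to 120 N. Pads are 22 mm wide; open, the fingers measure 114 mm over their backs; the gripper's body (76 mm by 85 mm) begins 54 mm behind the grasp point. The pads swing forward as they close: fully open they stand 13 mm farther back than shut.
Start: joints at [1.26, 0.311, 0.014, 1.512, -0.004, 1.319, -0.027], TCP at [0.146, -0.53, 0.231] pointing down, gripper open.
Joint ranges: [-2.7, 2.7], [-0.3, 1.91], [-1.27, 1.3], [0.12, 2.57], [-1.44, 4.58], [0.2, 2.03], [-3.05, 3.05]. Speed limits (rad/s): [2.79, 2.79, 3.14, 3.14, 3.14, 3.14, 3.14].

## Interface

Orientations are given as a unit quaternion [w, x, y, z].
In Python, from station import bot gives the robot as it stands. The module is installed in compiled form; this text tells all that it offers.
- The arm moves only by the tool move_arm, never from a script. Its arguments are lists of equal length, an entry for each row: "delta_pos": the shift along the tool's x, y, z in m, a list of three; "rotation": the turn, a rotation vector about the tool's x, y, z in degrees, a list of three; "gripper": the gripper command: -1 is fully open, 1 is shut, values between are in proportion. In form: {"delta_pos": [[dx, dy, dz], ...], "rotation": [[wx, wy, wz], ...], "gripper": [gripper, ...]}. A call has 1 to 5 rows; each row is the pose to reach, as a shift and turn from the pose commanded when the call began, along the tool's axes at that moment; what a row does not reach only later rows make up. A row lasts 1/10 s, in which the tool goes at most 50 mm and 8.59 degrees, less where a joint would pass 70% of its speed; a pose out of reach is approached as far as the arm can. A call with a gripper value outside its range is refused whole. The fingers move at their own pace and stop on an object; "grip_force" is the grip in N (left out, the last holds). Time passes only in rows, so rows that repeat a pose let the fingers close. It gives the time, the measured TCP pose, the force and the opening at its end, in the units of the state.
- bot.sense(): the state, without advancing time (a new reading comes with each control period).
- bot.grab_frame(name): name is "scene" or "top"; returns a dict with "image" (420x560x3 uint8, blue, green, red), "depth" (420x560 float32, m along the optical axis (not along the pixel's ray), 0 where there is no reading), "fovy" (degrees; the focal length in pixels is half the picture's height over the tangent of half this angle, whatever the lens; pixels are square), "cx", "cy" (the principal point, pixels), "R" (3x3) and "t" (3): a world point X has camera coordinates R X + t. Camera axes: x right, y down, z forward; pixel columns grow to the right and rows downward; lengths in m; the calibration is good to about 2 mm. A picture is of the moment at which its call begins.
- bot.hand_in(): hands the job in, once; it reports no verdict.
Trained networks look in the newest picture that a camera, given by its name, has taken for a name from the list of things; names that differ only in an ending like _2 or _b are one class to them, and where a whole thing is asked for, a point or a joint stands for the part that bears it (a point fixed in the world has none). Each returns a list of dicts, best first, with "conf" (0 to 1); they miss things now and then, are a little off and sometimes report something else, mostly with a low value. They report only what shows in the picture. A call takes as long as a camera call.
- bot.search_frame(target, camera): "extent" ([left, top, right, bottom] in pixels, round what is visible of it).
- bot.pinpoint(target, camera): "point" ([row, column] in pixels: a listed point, or the origin of a listed thing).
The state is a dict: "clock": time; "q": joint angles; "qvel": joint speeds; "joint_efforts": joint torques, N m; "ee_pos": TCP position; "ee_rot": TCP orientation; "force": force on the tool from outside, world axes, zero at the start; "moment": the same for the moment, N m; "gripper_width": opening from 0.0 (shut) to 1.0 (fully open).
Only numpy, scipy, OpenCV 4.12 (cv2) and the standard library are available. Lean on these libraries where they do the work, as an engineer would, in place of code of your own. Each camera call takes 0.05 s, during which the arm holds its last target. There are 200 camera calls.

## Task

Take the small rake from its stand and rake the heap of metal connectors along the tray into an even single layer: no piece on top of another and at least two pieces in each of the three fields marked on the bed. Draw with the teeth resting lightly on the bed all the way from the heaped end to the empty one, do not press hard on the bed or the pieces, touch the pieces only with the rake and leave the other things on the bench alone. Finish with the rake standing back in its stand.

Things in the scene. Friction and masses are not known exactly. Their poses are not given: they have to be found in the camera images.
- tray: White open tray, outside 168 (x) x 258 (y) x 46 high mm, walls 6 mm. Origin: centre of its underside; y along its length. Its flat dark-blue bed (154 x 244 mm) is stiff (1 mm per 12 N). Its top lies 12 to 24 mm above the underside and slopes along y, one end 5 to 9 mm higher than the other, set anew each time and not measured: feel for it. White lines across it at y = -40 and +40 mm part it into three fields.
- rake_grip (a point): Hand rake standing upright in its stand, leaning at most a few degrees. This point: middle of the place to hold on its red handle, 105 mm above the tooth tips. z up the handle, x along the row of teeth. Handle flat-sided, 22 (x) x 16 (y) mm, from 34 to 134 mm above the tips: pinch it from above across the 16 mm.
- rake_edge (a point): The same rake: middle of the row of teeth, at the tips, 105 mm straight below the hold point. Dark steel head, 46 mm wide (x), 6 mm thick (y), 34 mm high; 4 teeth 5 mm wide, 22 mm long, 8 mm gaps (no piece passes). Rake mass about 0.12 kg. Keep the press on the bed and the pieces under about 10 N (14 N does damage).
- stand: Rust-coloured rake stand fixed to the bench, base 80 x 70 mm. Origin: centre of its underside. The slot for the teeth runs along its x, open at both ends, 8.4 mm wide, with a flared mouth about 20 mm wide. Slot floor 8 mm, top of the straight slot 28 mm, top of the mouth about 37 mm above the bench. Home: tooth tips on the slot floor, rake in the middle of the slot's length.
- piece1_c (a point): Loose metal connector shell, a steel block 19 x 16 x 12 mm with a black mouth and two 3.5 mm legs under one long edge, so that it lies askew; about 16 g, one of nine heaped two layers deep at one end of the tray's bed; this point is its centre.
- piece2_c (a point): Loose metal connector shell, a steel block 19 x 16 x 12 mm with a black mouth and two 3.5 mm legs under one long edge, so that it lies askew; about 16 g, one of nine heaped two layers deep at one end of the tray's bed; this point is its centre.
- piece3_c (a point): Loose metal connector shell, a steel block 19 x 16 x 12 mm with a black mouth and two 3.5 mm legs under one long edge, so that it lies askew; about 16 g, one of nine heaped two layers deep at one end of the tray's bed; this point is its centre.
- piece4_c (a point): Loose metal connector shell, a steel block 19 x 16 x 12 mm with a black mouth and two 3.5 mm legs under one long edge, so that it lies askew; about 16 g, one of nine heaped two layers deep at one end of the tray's bed; this point is its centre.
- piece5_c (a point): Loose metal connector shell, a steel block 19 x 16 x 12 mm with a black mouth and two 3.5 mm legs under one long edge, so that it lies askew; about 16 g, one of nine heaped two layers deep at one end of the tray's bed; this point is its centre.
- piece6_c (a point): Loose metal connector shell, a steel block 19 x 16 x 12 mm with a black mouth and two 3.5 mm legs under one long edge, so that it lies askew; about 16 g, one of nine heaped two layers deep at one end of the tray's bed; this point is its centre.
- piece7_c (a point): Loose metal connector shell, a steel block 19 x 16 x 12 mm with a black mouth and two 3.5 mm legs under one long edge, so that it lies askew; about 16 g, one of nine heaped two layers deep at one end of the tray's bed; this point is its centre.
- piece8_c (a point): Loose metal connector shell, a steel block 19 x 16 x 12 mm with a black mouth and two 3.5 mm legs under one long edge, so that it lies askew; about 16 g, one of nine heaped two layers deep at one end of the tray's bed; this point is its centre.
- piece9_c (a point): Loose metal connector shell, a steel block 19 x 16 x 12 mm with a black mouth and two 3.5 mm legs under one long edge, so that it lies askew; about 16 g, one of nine heaped two layers deep at one end of the tray's bed; this point is its centre.
- spool: Bystander: green spool of solder, 52 mm diameter, 46 mm high, behind the tray; origin centre of the underside.
- flux: Bystander: white bottle with red cap, 48 mm diameter, 100 mm high; origin centre of the underside.
- tape: Bystander: brown tape roll lying flat, 84 mm diameter, 24 mm high; origin centre of the underside.

How it is judged:
On the way, in this order (a step that is already met when the one before it is completed fails the run):
1. the rake is lifted out of its stand (z of rake_edge in the frame of stand above 0.045 m), for 0.1 s.
2. the teeth rest on the bed in one of its end fields (contact force between rake and tray above 0.3 N and z of rake_edge in the frame of tray below 0.03 m and horizontal distance between rake_edge and tray below 0.14 m and (y of rake_edge in the frame of tray above 0.045 m or y of rake_edge in the frame of tray below -0.045 m)), for 0.1 s.
3. the rake is drawn across the middle of the bed with its teeth resting on it (contact force between rake and tray above 0.3 N and z of rake_edge in the frame of tray below 0.03 m and horizontal distance between rake_edge and tray below 0.14 m and not (y of rake_edge in the frame of tray above 0.02 m or y of rake_edge in the frame of tray below -0.02 m) and linear speed of rake above 0.01 m/s), for 0.15 s.
4. the teeth rest on the bed out from the middle again (contact force between rake and tray above 0.3 N and z of rake_edge in the frame of tray below 0.03 m and horizontal distance between rake_edge and tray below 0.14 m and (y of rake_edge in the frame of tray above 0.025 m or y of rake_edge in the frame of tray below -0.025 m)), for 0.05 s.
At the end, for the whole second after the job is handed in: Pieces still on the bed in one layer (centres 10 to 37 mm above the tray's underside, 12 mm apart from above), two or more in each field (split at tray y = -40 and 40 mm); rake still in its slot, teeth within 6 mm of the floor, upright and in line to 0.2 rad, 12 mm from centre (y of any of piece2_c, piece3_c, piece4_c, piece5_c, piece6_c, piece7_c, piece8_c, piece9_c in the frame of tray below -0.04 m and y of any of piece1_c, piece3_c, piece4_c, piece5_c, piece6_c, piece7_c, piece8_c, piece9_c in the frame of tray below -0.04 m and y of any of piece1_c, piece2_c, piece4_c, piece5_c, piece6_c, piece7_c, piece8_c, piece9_c in the frame of tray below -0.04 m and y of any of piece1_c, piece2_c, piece3_c, piece5_c, piece6_c, piece7_c, piece8_c, piece9_c in the frame of tray below -0.04 m and y of any of piece1_c, piece2_c, piece3_c, piece4_c, piece6_c, piece7_c, piece8_c, piece9_c in the frame of tray below -0.04 m and y of any of piece1_c, piece2_c, piece3_c, piece4_c, piece5_c, piece7_c, piece8_c, piece9_c in the frame of tray below -0.04 m and y of any of piece1_c, piece2_c, piece3_c, piece4_c, piece5_c, piece6_c, piece8_c, piece9_c in the frame of tray below -0.04 m and y of any of piece1_c, piece2_c, piece3_c, piece4_c, piece5_c, piece6_c, piece7_c, piece9_c in the frame of tray below -0.04 m and y of any of piece1_c, piece2_c, piece3_c, piece4_c, piece5_c, piece6_c, piece7_c, piece8_c in the frame of tray below -0.04 m and (y of piece2_c in the frame of tray between -0.04 and 0.04 m or y of piece3_c in the frame of tray between -0.04 and 0.04 m or y of piece4_c in the frame of tray between -0.04 and 0.04 m or y of piece5_c in the frame of tray between -0.04 and 0.04 m or y of piece6_c in the frame of tray between -0.04 and 0.04 m or y of piece7_c in the frame of tray between -0.04 and 0.04 m or y of piece8_c in the frame of tray between -0.04 and 0.04 m or y of piece9_c in the frame of tray between -0.04 and 0.04 m) and (y of piece1_c in the frame of tray between -0.04 and 0.04 m or y of piece3_c in the frame of tray between -0.04 and 0.04 m or y of piece4_c in the frame of tray between -0.04 and 0.04 m or y of piece5_c in the frame of tray between -0.04 and 0.04 m or y of piece6_c in the frame of tray between -0.04 and 0.04 m or y of piece7_c in the frame of tray between -0.04 and 0.04 m or y of piece8_c in the frame of tray between -0.04 and 0.04 m or y of piece9_c in the frame of tray between -0.04 and 0.04 m) and (y of piece1_c in the frame of tray between -0.04 and 0.04 m or y of piece2_c in the frame of tray between -0.04 and 0.04 m or y of piece4_c in the frame of tray between -0.04 and 0.04 m or y of piece5_c in the frame of tray between -0.04 and 0.04 m or y of piece6_c in the frame of tray between -0.04 and 0.04 m or y of piece7_c in the frame of tray between -0.04 and 0.04 m or y of piece8_c in the frame of tray between -0.04 and 0.04 m or y of piece9_c in the frame of tray between -0.04 and 0.04 m) and (y of piece1_c in the frame of tray between -0.04 and 0.04 m or y of piece2_c in the frame of tray between -0.04 and 0.04 m or y of piece3_c in the frame of tray between -0.04 and 0.04 m or y of piece5_c in the frame of tray between -0.04 and 0.04 m or y of piece6_c in the frame of tray between -0.04 and 0.04 m or y of piece7_c in the frame of tray between -0.04 and 0.04 m or y of piece8_c in the frame of tray between -0.04 and 0.04 m or y of piece9_c in the frame of tray between -0.04 and 0.04 m) and (y of piece1_c in the frame of tray between -0.04 and 0.04 m or y of piece2_c in the frame of tray between -0.04 and 0.04 m or y of piece3_c in the frame of tray between -0.04 and 0.04 m or y of piece4_c in the frame of tray between -0.04 and 0.04 m or y of piece6_c in the frame of tray between -0.04 and 0.04 m or y of piece7_c in the frame of tray between -0.04 and 0.04 m or y of piece8_c in the frame of tray between -0.04 and 0.04 m or y of piece9_c in the frame of tray between -0.04 and 0.04 m) and (y of piece1_c in the frame of tray between -0.04 and 0.04 m or y of piece2_c in the frame of tray between -0.04 and 0.04 m or y of piece3_c in the frame of tray between -0.04 and 0.04 m or y of piece4_c in the frame of tray between -0.04 and 0.04 m or y of piece5_c in the frame of tray between -0.04 and 0.04 m or y of piece7_c in the frame of tray between -0.04 and 0.04 m or y of piece8_c in the frame of tray between -0.04 and 0.04 m or y of piece9_c in the frame of tray between -0.04 and 0.04 m) and (y of piece1_c in the frame of tray between -0.04 and 0.04 m or y of piece2_c in the frame of tray between -0.04 and 0.04 m or y of piece3_c in the frame of tray between -0.04 and 0.04 m or y of piece4_c in the frame of tray between -0.04 and 0.04 m or y of piece5_c in the frame of tray between -0.04 and 0.04 m or y of piece6_c in the frame of tray between -0.04 and 0.04 m or y of piece8_c in the frame of tray between -0.04 and 0.04 m or y of piece9_c in the frame of tray between -0.04 and 0.04 m) and (y of piece1_c in the frame of tray between -0.04 and 0.04 m or y of piece2_c in the frame of tray between -0.04 and 0.04 m or y of piece3_c in the frame of tray between -0.04 and 0.04 m or y of piece4_c in the frame of tray between -0.04 and 0.04 m or y of piece5_c in the frame of tray between -0.04 and 0.04 m or y of piece6_c in the frame of tray between -0.04 and 0.04 m or y of piece7_c in the frame of tray between -0.04 and 0.04 m or y of piece9_c in the frame of tray between -0.04 and 0.04 m) and (y of piece1_c in the frame of tray between -0.04 and 0.04 m or y of piece2_c in the frame of tray between -0.04 and 0.04 m or y of piece3_c in the frame of tray between -0.04 and 0.04 m or y of piece4_c in the frame of tray between -0.04 and 0.04 m or y of piece5_c in the frame of tray between -0.04 and 0.04 m or y of piece6_c in the frame of tray between -0.04 and 0.04 m or y of piece7_c in the frame of tray between -0.04 and 0.04 m or y of piece8_c in the frame of tray between -0.04 and 0.04 m) and y of any of piece2_c, piece3_c, piece4_c, piece5_c, piece6_c, piece7_c, piece8_c, piece9_c in the frame of tray above 0.04 m and y of any of piece1_c, piece3_c, piece4_c, piece5_c, piece6_c, piece7_c, piece8_c, piece9_c in the frame of tray above 0.04 m and y of any of piece1_c, piece2_c, piece4_c, piece5_c, piece6_c, piece7_c, piece8_c, piece9_c in the frame of tray above 0.04 m and y of any of piece1_c, piece2_c, piece3_c, piece5_c, piece6_c, piece7_c, piece8_c, piece9_c in the frame of tray above 0.04 m and y of any of piece1_c, piece2_c, piece3_c, piece4_c, piece6_c, piece7_c, piece8_c, piece9_c in the frame of tray above 0.04 m and y of any of piece1_c, piece2_c, piece3_c, piece4_c, piece5_c, piece7_c, piece8_c, piece9_c in the frame of tray above 0.04 m and y of any of piece1_c, piece2_c, piece3_c, piece4_c, piece5_c, piece6_c, piece8_c, piece9_c in the frame of tray above 0.04 m and y of any of piece1_c, piece2_c, piece3_c, piece4_c, piece5_c, piece6_c, piece7_c, piece9_c in the frame of tray above 0.04 m and y of any of piece1_c, piece2_c, piece3_c, piece4_c, piece5_c, piece6_c, piece7_c, piece8_c in the frame of tray above 0.04 m and z of piece1_c in the frame of tray between 0.01 and 0.037 m and z of piece2_c in the frame of tray between 0.01 and 0.037 m and z of piece3_c in the frame of tray between 0.01 and 0.037 m and z of piece4_c in the frame of tray between 0.01 and 0.037 m and z of piece5_c in the frame of tray between 0.01 and 0.037 m and z of piece6_c in the frame of tray between 0.01 and 0.037 m and z of piece7_c in the frame of tray between 0.01 and 0.037 m and z of piece8_c in the frame of tray between 0.01 and 0.037 m and z of piece9_c in the frame of tray between 0.01 and 0.037 m and horizontal distance between each of piece1_c, piece2_c, piece3_c, piece4_c, piece5_c, piece6_c, piece7_c, piece8_c, piece9_c and tray below 0.15 m and linear speed of each of piece1, piece2, piece3, piece4, piece5, piece6, piece7, piece8, piece9, rake below 0.02 m/s and horizontal distance between each of piece2_c, piece3_c, piece4_c, piece5_c, piece6_c, piece7_c, piece8_c, piece9_c and piece1_c above 0.012 m and horizontal distance between each of piece3_c, piece4_c, piece5_c, piece6_c, piece7_c, piece8_c, piece9_c and piece2_c above 0.012 m and horizontal distance between each of piece4_c, piece5_c, piece6_c, piece7_c, piece8_c, piece9_c and piece3_c above 0.012 m and horizontal distance between each of piece5_c, piece6_c, piece7_c, piece8_c, piece9_c and piece4_c above 0.012 m and horizontal distance between each of piece6_c, piece7_c, piece8_c, piece9_c and piece5_c above 0.012 m and horizontal distance between each of piece7_c, piece8_c, piece9_c and piece6_c above 0.012 m and horizontal distance between each of piece8_c, piece9_c and piece7_c above 0.012 m and horizontal distance between piece9_c and piece8_c above 0.012 m and horizontal distance between rake_edge and stand below 0.012 m and z of rake_edge in the frame of stand below 0.014 m and angle between rake_grip's own z axis and vertical below 0.2 rad and angle between the x axis of rake_grip and the x axis of stand, either way round below 0.2 rad); the robot touches nothing.
It fails at once if the rake presses or knocks against the tray or its bed with more than 14 N (contact force between rake and tray above 14 N).
It fails at once if the rake presses on a piece with more than 15 N (contact force between rake and piece1 above 15 N or contact force between rake and piece2 above 15 N or contact force between rake and piece3 above 15 N or contact force between rake and piece4 above 15 N or contact force between rake and piece5 above 15 N or contact force between rake and piece6 above 15 N or contact force between rake and piece7 above 15 N or contact force between rake and piece8 above 15 N or contact force between rake and piece9 above 15 N).
It fails at once if the gripper or arm touches a piece (only the rake may) (contact force between any of the fingers, the arm and piece1 above 0.3 N or contact force between any of the fingers, the arm and piece2 above 0.3 N or contact force between any of the fingers, the arm and piece3 above 0.3 N or contact force between any of the fingers, the arm and piece4 above 0.3 N or contact force between any of the fingers, the arm and piece5 above 0.3 N or contact force between any of the fingers, the arm and piece6 above 0.3 N or contact force between any of the fingers, the arm and piece7 above 0.3 N or contact force between any of the fingers, the arm and piece8 above 0.3 N or contact force between any of the fingers, the arm and piece9 above 0.3 N).
It fails at once if a bystander (spool, bottle or tape) is moved by more than 15 mm (distance of any of spool, flux, tape from where it was at the start of the episode above 0.015 m).
It also fails if it takes over 72 s, if anything falls off the work surface, if the arm or the gripper's body presses on something with over 40 N, if the wrist force passes 120 N, or if a joint passes its speed limit or range.

## Working session

There is one attempt and no reset: what is moved stays moved. The work goes in short steps, Python scripts to look and compute and a tool call to move; the robot and the scene stay as the last step left them, time stands still between calls to the robot, and variables do not carry over. Pictures are saved under pics/ and viewed, about 8 in all and at most 12, crops included, and the job is handed in when it is done.

Besides the shell and the picture viewer there is one more tool, called after "Call:" as name(argument=value, ...), one argument or row to a line, values as JSON. move_arm: Moves the arm, as the interface text tells. Its arguments: {"type":"object","properties":{"delta_pos":{"type":"array"},"rotation":{"type":"array"},"gripper":{"type":"array"},"grip_force":{"type":"number"}},"required":["delta_pos","rotation","gripper"]}

```bash
mkdir -p pics
cat > h.py <<'E'
import numpy as np, cv2
from station import bot
from scipy.spatial.transform import Rotation as Ro
def grab(n,save=None):
    f=bot.grab_frame(n)
    if save: cv2.imwrite('pics/'+save,f['image'])
    return f
def K(f): return (f['image'].shape[0]/2)/np.tan(np.radians(f['fovy'])/2)
def cloud(f):
    d=f['depth'];h,w=d.shape;F=K(f)
    v,u=np.mgrid[:h,:w]
    P=np.stack([(u-f['cx'])/F*d,(v-f['cy'])/F*d,d],-1)
    return (P-f['t'])@f['R']   # R^T (P-t)
def proj(f,X):
    c=np.asarray(X)@f['R'].T+f['t'];F=K(f)
    return np.stack([c[...,0]/c[...,2]*F+f['cx'],c[...,1]/c[...,2]*F+f['cy']],-1)
def Rt():
    q=bot.sense()['ee_rot'];return Ro.from_quat([q[1],q[2],q[3],q[0]]).as_matrix()
E
python3 - <<'E'
from h import *
s=bot.sense();print({k:np.round(v,3) for k,v in s.items()});print(np.round(Rt(),3))
for n in ['scene','top']:
    f=grab(n,n+'0.png');C=cloud(f);print(n,K(f),np.round(f['R'],3).tolist(),np.round(f['t'],3), 'cam',np.round(-f['R'].T@f['t'],3))
    for t in ['tray','rake_grip','rake_edge','stand','piece1_c','spool','flux','tape']:
        for r in bot.pinpoint(t,n)[:9 if 'piece' in t else 2]:
            a,b=r['point'];a=int(round(a));b=int(round(b))
            print(t,round(r['conf'],2),(a,b),np.round(C[a,b],3) if 0<=a<420 and 0<=b<560 else '')
    if n=='scene': a=f
A=cv2.imread('pics/scene0.png')
E
```

```text
{'clock': np.float64(0.0), 'q': array([ 1.26 ,  0.312,  0.014,  1.513, -0.004,  1.319, -0.027]), 'qvel': array([ 0.   , -0.   ,  0.   , -0.001,  0.   ,  0.001, -0.001]), 'joint_efforts': array([-0.0000e+00, -3.7992e+01,  1.4600e-01, -2.3059e+01,  1.2000e-02,
        1.4000e-02, -0.0000e+00]), 'ee_pos': array([ 0.146, -0.53 ,  0.23 ]), 'ee_rot': array([ 0.095, -0.095,  0.702, -0.7  ]), 'force': array([-0.523,  0.019, -1.034]), 'moment': array([0.004, 0.003, 0.001]), 'gripper_width': np.float64(1.001)}
[[-0.964 -0.001  0.266]
 [-0.266  0.002 -0.964]
 [ 0.    -1.    -0.002]]
scene 383.74021594039175 [[-0.893, 0.451, 0.006], [0.367, 0.735, -0.571], [-0.262, -0.507, -0.821]] [ 0.574 -0.127  0.873] cam [0.787 0.277 0.641]
tray 0.62 (276, 356) [0.534 0.091 0.018]
rake_grip 0.87 (122, 268) [ 0.546 -0.233  0.113]
rake_edge 0.72 (154, 272) [ 0.542 -0.225  0.026]
stand 0.58 (156, 271) [ 0.544 -0.224  0.022]
piece1_c 0.52 (231, 344) [0.516 0.016 0.046]
spool 0.74 (230, 206) [ 0.737 -0.099  0.044]
flux 0.71 (298, 231) [0.748 0.047 0.063]
tape 0.28 (244, 320) [0.564 0.014 0.034]
top 493.0900638488441 [[0.004, -1.0, -0.014], [-0.998, -0.003, -0.07], [0.07, 0.014, -0.997]] [-0.035  0.605  1.138] cam [ 0.525 -0.049  1.177]
tray 0.71 (243, 246) [0.511 0.044 0.016]
tray 0.58 (234, 230) [0.532 0.081 0.019]
rake_grip 0.61 (232, 379) [ 0.537 -0.244  0.143]
rake_edge 0.47 (232, 368) [ 0.537 -0.233  0.07 ]
stand 0.64 (233, 365) [ 0.535 -0.232  0.033]
piece1_c 0.41 (240, 259) [0.518 0.012 0.036]
spool 0.57 (148, 316) [ 0.732 -0.119  0.044]
spool 0.25 (236, 366) [ 0.529 -0.235  0.033]
flux 0.85 (148, 256) [0.727 0.019 0.067]
tape 0.58 (147, 172) [ 0.742  0.227 -0.002]
```

View pics/scene0.png

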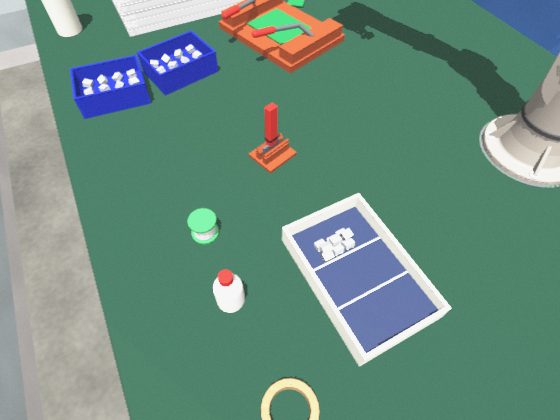

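View pics/top0.png

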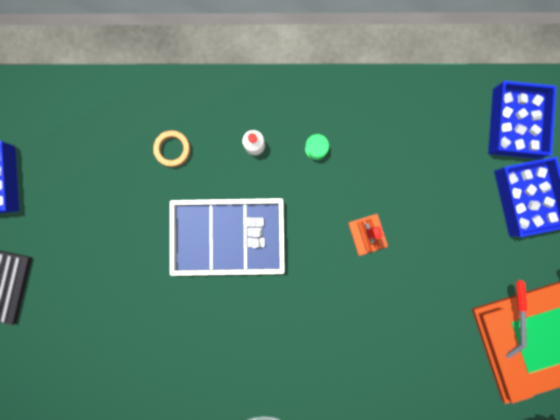

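The scene picture shows the tray at about (360,275) with the heap at its low-y end at (335,243), and the rake in its stand at (271,140). The top picture shows the tray at rows 200-275, columns 170-284, and the stand at (368,235), turned by about 15°. Next I'll measure these from the depth clouds.

Run:
```python
from h import *
fs=grab('scene');ft=grab('top')
for n,f in (('scene',fs),('top',ft)):
    C=cloud(f);im=f['image'].astype(int);b,g,r=im[...,0],im[...,1],im[...,2]
    X,Y,Z=C[...,0],C[...,1],C[...,2]
    area=(X>.38)&(X<.66)&(Y>-.1)&(Y<.25)
    m=area&(b>150)&(g>150)&(r>150)&(Z>.036)&(Z<.054)
    P=C[m]; rect=cv2.minAreaRect(P[:,:2].astype(np.float32)*1000);print(n,'tray',m.sum(),rect,np.median(P[:,2]))
    st=(X>.44)&(X<.64)&(Y>-.33)&(Y<-.13)
    red=st&(r>110)&(g<60)&(b<60)
    for lo,hi in((.05,.08),(.08,.11),(.11,.132),(.132,.16)):
        q=C[red&(Z>lo)&(Z<hi)]
        if len(q)>4: print(' handle',lo,len(q),np.round(q.mean(0),4),np.round(np.percentile(q,[5,95],0),4).tolist())
    base=st&(r>90)&(r>g+50)&(Z<.045)&(Z>.002)
    P=C[base];print(' base',base.sum(),cv2.minAreaRect(P[:,:2].astype(np.float32)*1000),np.percentile(P[:,2],[5,50,95]))
    # heights: slot features
    bed=area&(b>r+30)&(Z<.04)&(Z>.0)
    P=C[bed];A=np.c_[P[:,:2],np.ones(len(P))];print(' bedplane',np.linalg.lstsq(A,P[:,2],rcond=None)[0].round(4), [np.round(np.median(P[(P[:,1]>a)&(P[:,1]<a+.03),2]),4) for a in np.arange(-.03,.18,.03)])
    F=K(f)
a=fs['image'][90:290,190:460];cv2.imwrite('pics/c1.png',cv2.resize(a,None,fx=2.9,fy=2.9,interpolation=cv2.INTER_CUBIC))
a=ft['image'][190:285,160:400];cv2.imwrite('pics/c2.png',cv2.resize(a,None,fx=3.3,fy=3.3,interpolation=cv2.INTER_CUBIC))
A=cv2.imread('pics/c1.png');B=cv2.imread('pics/c2.png');cv2.imwrite('pics/c12.png',np.vstack([cv2.resize(A[:, :],(400,296)),cv2.resize(B,(400,158))])) 
a=cv2.resize(fs['image'][90:280,200:400],(600,570),interpolation=cv2.INTER_CUBIC);cv2.imwrite('pics/c3.png',a)
b=cv2.resize(ft['image'][190:280,160:400],(800,300),interpolation=cv2.INTER_CUBIC);cv2.imwrite('pics/c4.png',b)
```

```text
scene tray 2717 ((526.385498046875, 85.00965881347656), (170.2225341796875, 259.4507751464844), 0.9679878354072571) 0.04418361588667865
 handle 0.05 38 [ 0.536  -0.2359  0.0635] [[0.5279, -0.2388, 0.0509], [0.5466, -0.2333, 0.0791]]
 handle 0.08 39 [ 0.5324 -0.2359  0.0936] [[0.5252, -0.2388, 0.0808], [0.539, -0.2339, 0.108]]
 handle 0.11 36 [ 0.5331 -0.2361  0.1205] [[0.5262, -0.238, 0.1108], [0.5389, -0.2337, 0.1312]]
 handle 0.132 10 [ 0.5338 -0.236   0.1354] [[0.5271, -0.2378, 0.1328], [0.5432, -0.2337, 0.1378]]
 base 817 ((533.271240234375, -243.68148803710938), (80.51834106445312, 72.74870300292969), 18.14836311340332) [0.00493288 0.01136589 0.035655  ]
 bedplane [-0.0096  0.0292  0.0202] [np.float64(0.0147), np.float64(0.0158), np.float64(0.0167), np.float64(0.0176), np.float64(0.0185), np.float64(0.0195), np.float64(0.0204)]
top tray 1281 ((527.3269653320312, 87.7567367553711), (168.23605346679688, 259.343017578125), 1.0935354232788086) 0.04569352393624518
 handle 0.05 20 [ 0.5341 -0.234   0.0663] [[0.5263, -0.2365, 0.0522], [0.5417, -0.2316, 0.0788]]
 handle 0.08 19 [ 0.5343 -0.234   0.0975] [[0.5262, -0.2362, 0.0861], [0.5417, -0.2311, 0.1088]]
 handle 0.11 18 [ 0.5356 -0.2337  0.122 ] [[0.5262, -0.2368, 0.1117], [0.5452, -0.2317, 0.1295]]
 handle 0.132 5 [ 0.5342 -0.234   0.1358] [[0.527, -0.2361, 0.1341], [0.5422, -0.2314, 0.1383]]
 base 835 ((532.9542846679688, -243.57704162597656), (82.02658081054688, 72.38809204101562), 17.492401123046875) [0.00482223 0.01008143 0.03789162]
 bedplane [0.0114 0.0273 0.0039] [np.float64(0.0149), np.float64(0.0153), np.float64(0.0163), np.float64(0.0175), np.float64(0.0188), np.float64(0.0194), np.float64(0.0211)]
```

View pics/c3.png

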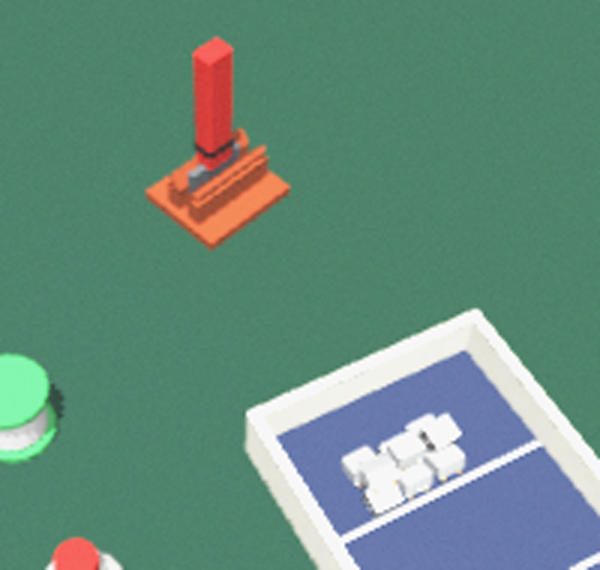

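View pics/c4.png

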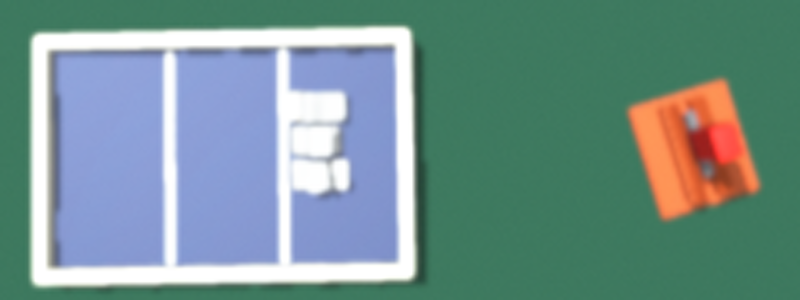

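The zoomed pictures show the rake upright in a stand turned about 18°. The heap is three columns wide, just behind the line at the low-y end (c4 columns 290-350, rows 90-195). I'll move above the rake.

Call:
move_arm(
  delta_pos=[
    [-0.045,0.003,-0.0173],
    [-0.09,0.006,-0.0346],
    [-0.135,0.009,-0.052],
    [-0.18,0.012,-0.0693],
    [-0.2256,0.015,-0.0866],
  ],
  rotation=[
    [0,0,0],
    [0,0,0],
    [0,0,0],
    [0,0,0],
    [0,0,0],
  ],
  gripper=[-1,-1,-1,-1,-1],
)

```text
clock: 1.5
ee_pos: [0.3418, -0.3857, 0.2165]
ee_rot: [-0.095, 0.094, -0.7, 0.701]
force: [0.4, -0.1, 0.2]
gripper_width: 1.002
```

Call:
move_arm(
  delta_pos=[
    [-0.045,0.003,-0.0173],
    [-0.09,0.006,-0.0346],
    [-0.135,0.009,-0.052],
    [-0.18,0.012,-0.0693],
    [-0.2256,0.015,-0.0866],
  ],
  rotation=[
    [0,0,0],
    [0,0,0],
    [0,0,0],
    [0,0,0],
    [0,0,0],
  ],
  gripper=[-1,-1,-1,-1,-1],
)

```text
clock: 2.0
ee_pos: [0.5364, -0.2424, 0.2014]
ee_rot: [-0.095, 0.095, -0.701, 0.701]
force: [0.7, -0.4, 0.3]
gripper_width: 1.0
```

Call:
move_arm(
  delta_pos=[
    [0,0,0],
    [0,0,0],
    [0,0,0],
  ],
  rotation=[
    [0,-2.6,0],
    [0,-2.6,0],
    [0,-2.6,0],
  ],
  gripper=[-1,-1,-1],
)

```text
clock: 2.3
ee_pos: [0.5342, -0.2448, 0.2011]
ee_rot: [-0.109, 0.11, -0.698, 0.699]
force: [0.2, -0.5, -0.5]
gripper_width: 1.003
```

Run:
```python
from h import *
s=bot.sense();print(np.round(s['ee_pos'],4),np.round(s['force'],2),np.round(s['clock'],2));print(np.round(Rt(),4))
f=grab('scene')
cv2.imwrite('pics/c5.png',cv2.resize(f['image'][40:190,190:390],(800,600),interpolation=cv2.INTER_CUBIC))
print(bot.pinpoint('rake_grip','scene')[:1])
```

```text
[ 0.5342 -0.2448  0.2011] [ 0.17 -0.55 -0.54] 2.3
[[-9.519e-01 -1.000e-03  3.066e-01]
 [-3.066e-01 -1.200e-03 -9.519e-01]
 [ 1.300e-03 -1.000e+00  8.000e-04]]
[]
```

View pics/c5.png

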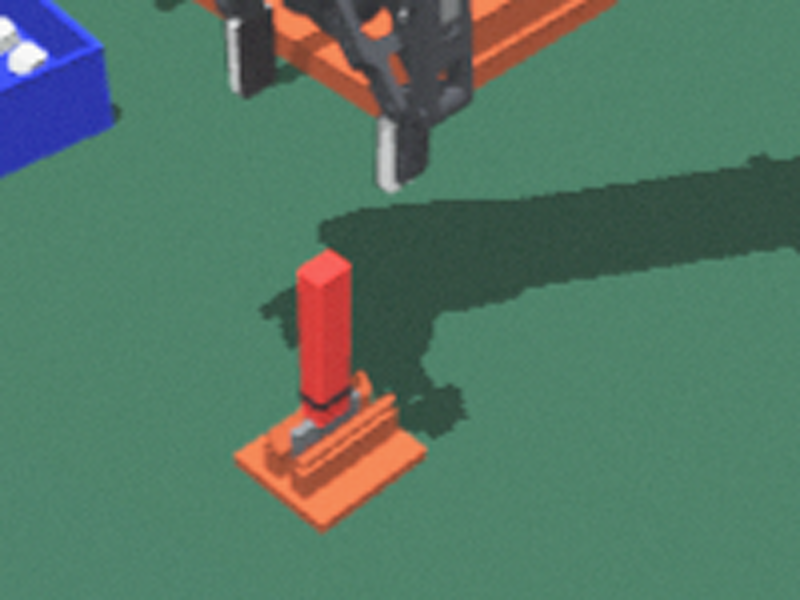

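Good alignment: the jaws straddle the handle at (325,330). I'll descend and grip.

Call:
move_arm(
  delta_pos=[
    [0,0.03,-0.001],
    [0,0.06,-0.001],
    [0,0.085,-0.001],
    [0,0.1,-0.001],
    [0,0.107,-0.001],
  ],
  rotation=[
    [0,0,0],
    [0,0,0],
    [0,0,0],
    [0,0,0],
    [0,0,0],
  ],
  gripper=[-1,-1,-1,-1,-1],
)

```text
clock: 2.9
ee_pos: [0.5325, -0.2436, 0.0926]
ee_rot: [0.108, -0.111, 0.699, -0.698]
force: [0.4, -0.3, -0.3]
gripper_width: 1.002
```

Call:
move_arm(
  delta_pos=[
    [0,0,0],
    [0,0,0],
    [0,0,0],
    [0,0,0],
    [0,0,0],
  ],
  rotation=[
    [0,0,0],
    [0,0,0],
    [0,0,0],
    [0,0,0],
    [0,0,0],
  ],
  gripper=[0.3,0.5,0.55,0.6,1],
  grip_force=30,
)

```text
clock: 3.4
ee_pos: [0.5353, -0.2426, 0.0952]
ee_rot: [-0.111, 0.11, -0.698, 0.699]
force: [-0.6, -0.2, 1.1]
gripper_width: 0.185
```

Call:
move_arm(
  delta_pos=[
    [0,0,0],
    [0,0,0],
    [0,0,0],
    [0,0,0],
    [0,0,0],
  ],
  rotation=[
    [0,0,0],
    [0,0,0],
    [0,0,0],
    [0,0,0],
    [0,0,0],
  ],
  gripper=[1,1,1,1,1],
  grip_force=70,
)

```text
clock: 3.9
ee_pos: [0.5353, -0.2426, 0.0952]
ee_rot: [-0.111, 0.11, -0.698, 0.699]
force: [-0.2, 0.4, 5.8]
gripper_width: 0.176
```

Call:
move_arm(
  delta_pos=[
    [0,-0.005,0],
    [0,-0.015,0],
    [0,-0.035,0],
    [0,-0.06,0],
    [0,-0.08,0],
  ],
  rotation=[
    [0,0,0],
    [0,0,0],
    [0,0,0],
    [0,0,0],
    [0,0,0],
  ],
  gripper=[1,1,1,1,1],
)

```text
clock: 4.4
ee_pos: [0.5347, -0.2423, 0.1755]
ee_rot: [0.111, -0.111, 0.698, -0.698]
force: [0.4, 0.3, -0.6]
gripper_width: 0.176
```

Call:
move_arm(
  delta_pos=[
    [0,0,0],
    [0,0,0],
    [0,0,0],
  ],
  rotation=[
    [0,0,0],
    [0,0,0],
    [0,0,0],
  ],
  gripper=[1,1,1],
)

```text
clock: 4.7
ee_pos: [0.5335, -0.2421, 0.1726]
ee_rot: [0.11, -0.112, 0.699, -0.698]
force: [-0.1, -0.3, -1.9]
gripper_width: 0.178
```

Run:
```python
from h import *
s=bot.sense();print(np.round(s['ee_pos'],4),np.round(s['force'],2),np.round(s['clock'],2));print(np.round(Rt(),4).tolist())
f=grab('scene','s1.png');C=cloud(f);im=f['image'].astype(int);b,g,r=im[...,0],im[...,1],im[...,2]
X,Y,Z=C[...,0],C[...,1],C[...,2]
# handle red and head
st=(X>.48)&(X<.6)&(Y>-.29)&(Y<-.2)&(Z>.055)
red=st&(r>110)&(g<60)&(b<60)
for lo in np.arange(.06,.24,.02):
    q=C[st&(Z>lo)&(Z<lo+.02)]
    if len(q)>4: print(round(lo,3),len(q),np.round(np.median(q,0),4),np.round(np.percentile(q,[3,97],0),4).tolist())
# heap
A=(X>.45)&(X<.61)&(Y>-.03)&(Y<.07)&(Z>.022)&(b>120)&(g>120)&(r>110)&(Z<.06)
ft=grab('top');C2=cloud(ft);im=ft['image'].astype(int)
for c,i in((C,f['image'].astype(int)),(C2,im)):
    m=(c[...,0]>.45)&(c[...,0]<.605)&(c[...,1]>-.03)&(c[...,1]<.07)&(c[...,2]>.024)&(c[...,2]<.07)
    P=c[m];print(len(P),np.round(np.percentile(P,[1,50,99],0),4).tolist())
print([ (np.round(r['point']).tolist(),round(r['conf'],2)) for r in bot.pinpoint('piece1_c','scene')])
```

```text
[ 0.5335 -0.2421  0.1726] [-0.08 -0.31 -1.89] 4.7
[[-0.951, -0.0033, 0.3091], [-0.3091, 0.0013, -0.951], [0.0027, -1.0, -0.0023]]
0.08 80 [ 0.5313 -0.2413  0.092 ] [[0.5149, -0.2482, 0.0849], [0.5552, -0.2332, 0.0995]]
0.1 121 [ 0.5421 -0.2374  0.111 ] [[0.5127, -0.2468, 0.1006], [0.5567, -0.2328, 0.1192]]
0.12 103 [ 0.5391 -0.236   0.1307] [[0.5234, -0.2447, 0.1211], [0.5471, -0.2314, 0.1387]]
0.14 107 [ 0.5396 -0.2355  0.1503] [[0.5241, -0.2438, 0.1407], [0.5464, -0.2312, 0.1592]]
0.16 94 [ 0.5423 -0.2347  0.1704] [[0.5258, -0.2504, 0.1602], [0.5467, -0.2254, 0.1794]]
0.18 193 [ 0.5399 -0.2287  0.1906] [[0.5211, -0.2597, 0.1807], [0.5475, -0.2207, 0.1997]]
0.2 207 [ 0.5416 -0.2368  0.2136] [[0.5278, -0.2603, 0.2004], [0.5509, -0.2133, 0.2198]]
0.22 366 [ 0.5391 -0.2295  0.2282] [[0.5136, -0.2816, 0.2206], [0.5574, -0.2026, 0.2395]]
811 [[0.4501, -0.0265, 0.0247], [0.535, 0.0245, 0.0331], [0.5711, 0.0444, 0.0458]]
474 [[0.4501, -0.0249, 0.0246], [0.5366, 0.0218, 0.0342], [0.5716, 0.056, 0.0493]]
[([235.0, 343.0], 0.45)]
```

Call:
move_arm(
  delta_pos=[
    [-0.014,0,-0.043],
    [-0.028,0,-0.086],
    [-0.042,0,-0.128],
    [-0.056,0,-0.171],
    [-0.0695,0,-0.214],
  ],
  rotation=[
    [0,4,0],
    [0,8,0],
    [0,12,0],
    [0,15,0],
    [0,17,0],
  ],
  gripper=[1,1,1,1,1],
)

```text
clock: 5.35
ee_pos: [0.5342, -0.0157, 0.1737]
ee_rot: [0.005, -0.006, 0.707, -0.707]
force: [0.9, 0.3, -0.8]
gripper_width: 0.179
```

Call:
move_arm(
  delta_pos=[
    [0,0,0],
    [0,0,0],
    [0,0,0],
  ],
  rotation=[
    [0,0,0],
    [0,0,0],
    [0,0,0],
  ],
  gripper=[1,1,1],
)

```text
clock: 5.65
ee_pos: [0.5345, -0.0192, 0.1738]
ee_rot: [-0.005, 0.006, -0.707, 0.708]
force: [0.5, -0.2, -1.4]
gripper_width: 0.179
```

```bash
cat >> h.py <<'E'
O=np.array([.527,.0865]);yaw=np.radians(1.0)
ex=np.array([np.cos(yaw),np.sin(yaw)]);ey=np.array([-ex[1],ex[0]])
def totray(P): d=P[...,:2]-O; return np.stack([d@ex,d@ey,P[...,2]],-1)
def gridmap(cams=('scene','top'),y0=-.125,y1=.125,c=.006,zmax=.06):
    """max height over bed (mm) in cells, rows = tray y, columns = tray x"""
    G=np.full((int((y1-y0)/c)+1,int(.154/c)+1),np.nan)
    for n in cams:
        f=grab(n);Q=totray(cloud(f)).reshape(-1,3)
        m=(abs(Q[:,0])<.077)&(Q[:,1]>y0)&(Q[:,1]<y1)&(Q[:,2]<zmax)&(Q[:,2]>.005)
        for x,y,z in Q[m]:
            i=int((y-y0)/c);j=int((x+.077)/c);h=(z-.0178-.028*y)*1000
            if not G[i,j]>=h: G[i,j]=h
    print('tray x mm:',[int((-.077+(j+.5)*c)*1000) for j in range(G.shape[1])])
    for i in range(G.shape[0]): print('%5d'%((y0+(i+.5)*c)*1000),' '.join('  .' if not h==h else '%3d'%h if h>4 else '  -' for h in G[i]))
def st():
    s=bot.sense();R=Rt();p=s['ee_pos'];print('tcp',np.round(p,4),'tray',np.round(totray(p)*1000,1),'F',np.round(s['force'],2),'t',round(float(s['clock']),2),'yaw of tool z',np.round(np.degrees(np.arctan2(R[1,2],R[0,2])),2),'tilt',np.round(np.degrees(R[2,[0,2]]),2))
E
python3 - <<'E'
from h import *
st();gridmap(y0=-.125,y1=.0)
E
```

```text
tcp [ 0.5345 -0.0192  0.1738] tray [   5.6 -105.8  173.8] F [ 0.54 -0.22 -1.39] t 5.65 yaw of tool z -89.09 tilt [0.06 0.08]
tray x mm: [-74, -68, -62, -55, -50, -44, -38, -32, -25, -19, -13, -7, -2, 4, 10, 16, 22, 27, 34, 40, 46, 52, 58, 64, 69, 76]
 -122  32  29  31  31  30  32  30  31  30  30  31  31  31  32  31  31  31  29  31  29  31  32  32  30  32  29
 -115   -   -   -   -   -   -   -   -   -   -   -   -   -   -   -   -   -   -   -   -   -   -   -   -   -   .
 -110   -   -   -   -   -   -   -   -   -   -   -   -   -   -   -   -   -   -   -   -   -   -   -   -   -   .
 -104   -   -   -   -   -   -   -   -   -   -   -   -   -   -   -   -   -   -   -   -   -   -   -   -   -   .
  -98   -   -   -   -   -   -   -   -   -   -   -   -   -   -   -   -   -   -   -   -   -   -   -   -   -   .
  -92  23   -   -   -   -   -   -   -   -   -   -   -   -   -   -   -   -   -   -   -   -   -   -   -   -   .
  -86   -   -   -   -   -   -   -   -   .  12  11  11  12   -   -   -  10  12  12  11   -   -   -   -   -   .
  -80   -   -   -   -   -   -   -   .   .  13  13  14   .   .   .  16  13  14  
[... 760 characters left out ...]
   -   -   -   -   -   -   -   -   -   .
  -32   -   -   -   -   -   -   -   -   -   -   -   -   -   -   -   -   -   -   -   -   -   -   -   -   -   .
  -25   -   -   -   -   -   -   -   -   -   -   -   -   -   -   -   -   -   -   -   -   -   -   4   -   -   .
  -20   -   -   -   -   -   -   -   -   -   -   -   -   -   -   -   -   -   -   -   -   -   -   -   -   -   .
  -13   -   -   -   -   -   -   -   -   -   -   -   -   -   -   -   -   -   -   -   -   -   -   -   -   -   .
   -7   -   -   -   -   -   -   -   -   -   -   -   -   -   -   -   -   -   -   -   -   -   -   -   -   -   .
   -2   -   -   -   -   -   -   -   -   -   -   -   -   -   -   -   -   -   -   -   -   -   -   -   -   -   .
```

Clear map: three columns (tray x about -15, 9 and 33), with bottom rows at y of about -80 and -52 and three top pieces at y of about -66. I'll lower behind the heap to feel for the bed.

Call:
move_arm(
  delta_pos=[
    [0,0.02,0],
    [0,0.04,0],
    [0,0.055,0],
    [0,0.063,0],
    [0,0.067,0],
  ],
  rotation=[
    [0,0,0],
    [0,0,0],
    [0,0,0],
    [0,0,0],
    [0,0,0],
  ],
  gripper=[1,1,1,1,1],
)

```text
clock: 6.25
ee_pos: [0.5343, -0.0187, 0.1064]
ee_rot: [-0.005, 0.006, -0.707, 0.707]
force: [0.0, -1.0, -1.6]
gripper_width: 0.176
```

Call:
move_arm(
  delta_pos=[
    [0,0,0],
    [0,0.0005,0],
    [0,0.001,0],
    [0,0.001,0],
  ],
  rotation=[
    [0,0,0],
    [0,0,0],
    [0,0,0],
    [0,0,0],
  ],
  gripper=[1,1,1,1],
)

```text
clock: 6.65
ee_pos: [0.5352, -0.0174, 0.1069]
ee_rot: [-0.007, 0.006, -0.707, 0.707]
force: [0.0, 1.1, -1.6]
gripper_width: 0.175
```

Call:
move_arm(
  delta_pos=[
    [0,0,0],
    [0,0.0005,0],
    [0,0.001,0],
    [0,0.001,0],
  ],
  rotation=[
    [0,0,0],
    [0,0,0],
    [0,0,0],
    [0,0,0],
  ],
  gripper=[1,1,1,1],
)

```text
clock: 7.05
ee_pos: [0.5346, -0.0175, 0.1052]
ee_rot: [-0.006, 0.006, -0.707, 0.707]
force: [-0.5, -0.4, -1.9]
gripper_width: 0.172
```

Call:
move_arm(
  delta_pos=[
    [0,0.0005,0],
    [0,0.001,0],
    [0,0.001,0],
  ],
  rotation=[
    [0,0,0],
    [0,0,0],
    [0,0,0],
  ],
  gripper=[1,1,1],
)

```text
clock: 7.35
ee_pos: [0.5346, -0.0175, 0.1042]
ee_rot: [-0.006, 0.006, -0.707, 0.707]
force: [0.5, -0.5, -1.1]
gripper_width: 0.175
```

Call:
move_arm(
  delta_pos=[
    [0,0.0005,0],
    [0,0.001,0],
    [0,0.001,0],
  ],
  rotation=[
    [0,0,0],
    [0,0,0],
    [0,0,0],
  ],
  gripper=[1,1,1],
)

```text
clock: 7.65
ee_pos: [0.5347, -0.0175, 0.1032]
ee_rot: [-0.006, 0.006, -0.707, 0.707]
force: [0.4, 0.5, -0.9]
gripper_width: 0.179
```

Call:
move_arm(
  delta_pos=[
    [0,0.0004,0],
    [0,0.0007,0],
    [0,0.0007,0],
  ],
  rotation=[
    [0,0,0],
    [0,0,0],
    [0,0,0],
  ],
  gripper=[1,1,1],
)

```text
clock: 7.95
ee_pos: [0.5348, -0.0175, 0.1026]
ee_rot: [-0.006, 0.006, -0.707, 0.707]
force: [0.3, -0.3, -1.6]
gripper_width: 0.177
```

Call:
move_arm(
  delta_pos=[
    [0,0.0004,0],
    [0,0.0007,0],
    [0,0.0007,0],
  ],
  rotation=[
    [0,0,0],
    [0,0,0],
    [0,0,0],
  ],
  gripper=[1,1,1],
)

```text
clock: 8.25
ee_pos: [0.5349, -0.0175, 0.1022]
ee_rot: [-0.006, 0.006, -0.707, 0.707]
force: [-0.9, -0.3, 0.9]
gripper_width: 0.177
```

Call:
move_arm(
  delta_pos=[
    [0,0.0003,0],
    [0,0.0003,0],
    [0,0.0003,0],
  ],
  rotation=[
    [0,0,0],
    [0,0,0],
    [0,0,0],
  ],
  gripper=[1,1,1],
)

```text
clock: 8.55
ee_pos: [0.5349, -0.0175, 0.1019]
ee_rot: [-0.006, 0.006, -0.707, 0.707]
force: [-1.0, 0.0, 2.0]
gripper_width: 0.176
```

```bash
python3 -c "
from h import *
st();s=bot.sense();print(s['joint_efforts'].round(2))"
```

```text
tcp [ 0.5349 -0.0175  0.1019] tray [   6.1 -104.1  101.9] F [-0.95  0.04  1.97] t 8.55 yaw of tool z -88.99 tilt [-0.03  0.01]
[-1.000e-02 -3.764e+01 -2.400e+00 -1.983e+01  2.000e-02 -2.400e-01
 -2.000e-02]
```

Contact at about 3.4 N; overall stiffness is about 4 N/mm. Next I'll unstack the top layer: raise the tips to 19 mm above the bed and push the A and B tops forward off the heap.

Call:
move_arm(
  delta_pos=[
    [0,-0.01,0],
    [0.005,-0.021,0],
    [0.011,-0.021,0],
    [0.011,-0.021,-0.008],
    [0.011,-0.021,-0.016],
  ],
  rotation=[
    [0,0,0],
    [0,0,0],
    [0,0,0],
    [0,0,0],
    [0,0,0],
  ],
  gripper=[1,1,1,1,1],
)

```text
clock: 9.05
ee_pos: [0.5229, -0.0011, 0.1224]
ee_rot: [0.006, -0.006, 0.707, -0.707]
force: [-0.0, -0.6, -1.9]
gripper_width: 0.175
```

Call:
move_arm(
  delta_pos=[
    [0,0,-0.007],
    [0,0,-0.014],
    [0,0,-0.021],
    [0,0,-0.028],
    [0,0,-0.035],
  ],
  rotation=[
    [0,0,0],
    [0,0,0],
    [0,0,0],
    [0,0,0],
    [0,0,0],
  ],
  gripper=[1,1,1,1,1],
)

```text
clock: 9.55
ee_pos: [0.5229, 0.034, 0.1226]
ee_rot: [0.006, -0.006, 0.707, -0.707]
force: [0.0, -0.2, -1.2]
gripper_width: 0.18
```

Call:
move_arm(
  delta_pos=[
    [0,0,-0.006],
    [0,0,-0.011],
    [0,0,-0.011],
  ],
  rotation=[
    [0,0,0],
    [0,0,0],
    [0,0,0],
  ],
  gripper=[1,1,1],
)

```text
clock: 9.85
ee_pos: [0.5225, 0.0457, 0.1226]
ee_rot: [0.007, -0.007, 0.707, -0.707]
force: [-1.3, 0.7, -2.3]
gripper_width: 0.18
```

Call:
move_arm(
  delta_pos=[
    [0,-0.02,0],
    [0,-0.03,0.025],
    [0,-0.03,0.05],
    [0,-0.03,0.05],
  ],
  rotation=[
    [0,0,0],
    [0,0,0],
    [0,0,0],
    [0,0,0],
  ],
  gripper=[1,1,1,1],
)

```text
clock: 10.25
ee_pos: [0.5238, -0.0118, 0.1528]
ee_rot: [-0.004, 0.003, -0.705, 0.709]
force: [1.0, -0.9, -2.5]
gripper_width: 0.179
```

```bash
python3 -c "
from h import *
st();gridmap(y0=-.125,y1=.01)"
```

```text
tcp [ 0.5238 -0.0118  0.1528] tray [ -4.9 -98.2 152.8] F [ 1.02 -0.89 -2.48] t 10.25 yaw of tool z -89.45 tilt [-0.03  0.26]
tray x mm: [-74, -68, -62, -55, -50, -44, -38, -32, -25, -19, -13, -7, -2, 4, 10, 16, 22, 27, 34, 40, 46, 52, 58, 64, 69, 76]
 -122  32  32  31  30   -  14   9   -  16   -  15   -  29  29  31  31  32  31  30  32  29  30  32  30  32  36
 -115   -   -   -   -   -   -   -   -   -   -   -   -   -   -   -   -   -   -   -   -   -   -   -   -   -   -
 -110   9   -   -   -   -   -   -   -   -   -   -   -   -   -   -   -   -   -   -   -   -   -   -   -   -   4
 -104   -   -   -   -   -   -   -   -   -   -   -   -   -   -   -   -   -   -   -   -   -   -   -   -   -   -
  -98   -   -   4   -   -   -   -   -   -   -   -   -   -   -   -   -   -   -   -   -   -   -   -   5   -   -
  -92  15   -   -   -   -   -   -   -   -   -   -   -   -   -   -   -   -   -   -   -   -   -   -   -   -   -
  -86   -   -   -   -   -   -   -   -   .  12  12  12   -   -   -   -   .  11  11  12   -   -   -   -   4   -
  -80   4   -   -   -   -   -   -   -   .  15  14  15  15  15  14  15  12  13  
[... 980 characters left out ...]
  15   -   -   -   -   -   -   5   -   -
  -20   -   -   -   -   -   -   -   -   -   -   -   -   -   -   -   4   -   -   -   -   -   -   4   4   -   -
  -13   -   -   -   -   -   -   -   -   .  14  13  13  11  12  11  16   -   -   -   -   -   -   6   -   4   -
   -7   7   -   -   -   -   -   -   -  11  12  13  13  12  13  14  16   -   -   -   -   -   -   -   -   -   7
   -2   -   -   -   -   -   -   -   -   -  14  13  14  10  13  13  12   9   -   -   -   -   -   -   -   4   -
    4  24   -   -   -   -   -   -   -   -   -   -   -  11  13  11  13   -   -   -   -   -   -   -   4   -   -
   10   -   -   -   -   -   -   -   -   -   -   -   -   -   -   -   -   -   -   -   -   -   -   -   -   6   -
```

The two tops came down into a single layer in the middle field. Same stroke for column C.

Call:
move_arm(
  delta_pos=[
    [-0.025,0,0],
    [-0.047,0,0],
    [-0.047,0.016,0],
    [-0.047,0.0315,0],
    [-0.047,0.0315,-0.008],
  ],
  rotation=[
    [0,0,0],
    [0,0,0],
    [0,0,0],
    [0,0,0],
    [0,0,0],
  ],
  gripper=[1,1,1,1,1],
)

```text
clock: 10.85
ee_pos: [0.5681, 0.0031, 0.1182]
ee_rot: [-0.004, 0.008, -0.707, 0.707]
force: [-0.8, -0.5, -1.2]
gripper_width: 0.182
```

Call:
move_arm(
  delta_pos=[
    [0,0,-0.007],
    [0,0,-0.014],
    [0,0,-0.021],
    [0,0,-0.028],
    [0,0,-0.035],
  ],
  rotation=[
    [0,0,0],
    [0,0,0],
    [0,0,0],
    [0,0,0],
    [0,0,0],
  ],
  gripper=[1,1,1,1,1],
)

```text
clock: 11.35
ee_pos: [0.57, 0.0389, 0.1216]
ee_rot: [-0.007, 0.006, -0.707, 0.707]
force: [0.9, -0.4, -1.3]
gripper_width: 0.179
```

Call:
move_arm(
  delta_pos=[
    [0,0,-0.006],
    [0,0,-0.012],
    [0,0,-0.012],
  ],
  rotation=[
    [0,0,0],
    [0,0,0],
    [0,0,0],
  ],
  gripper=[1,1,1],
)

```text
clock: 11.65
ee_pos: [0.5694, 0.0518, 0.1211]
ee_rot: [0.007, -0.007, 0.707, -0.707]
force: [0.3, 0.5, -1.6]
gripper_width: 0.179
```

Call:
move_arm(
  delta_pos=[
    [0,-0.02,0],
    [0,-0.03,0.027],
    [0.03,-0.03,0.053],
    [0.065,-0.03,0.055],
    [0.068,-0.03,0.055],
  ],
  rotation=[
    [0,0,0],
    [0,0,0],
    [0,0,0],
    [0,0,0],
    [0,0,0],
  ],
  gripper=[1,1,1,1,1],
)

```text
clock: 12.15
ee_pos: [0.4969, -0.008, 0.1498]
ee_rot: [-0.002, 0.008, -0.707, 0.708]
force: [0.6, 0.2, -1.8]
gripper_width: 0.177
```

Call:
move_arm(
  delta_pos=[
    [0,0,0],
    [0,0,0],
  ],
  rotation=[
    [0,0,0],
    [0,0,0],
  ],
  gripper=[1,1],
)

```text
clock: 12.35
ee_pos: [0.5037, -0.0057, 0.1516]
ee_rot: [0.007, -0.006, 0.707, -0.707]
force: [0.5, 0.7, -1.0]
gripper_width: 0.177
```

```bash
python3 -c "
from h import *
st();gridmap(y0=-.125,y1=.02)
f=grab('scene');cv2.imwrite('pics/c6.png',cv2.resize(f['image'][180:360,270:470],(660,594),interpolation=cv2.INTER_CUBIC))"
```

```text
tcp [ 0.5037 -0.0057  0.1516] tray [-24.9 -91.7 151.6] F [ 0.48  0.75 -0.95] t 12.35 yaw of tool z -88.97 tilt [-0.13 -0.01]
tray x mm: [-74, -68, -62, -55, -50, -44, -38, -32, -25, -19, -13, -7, -2, 4, 10, 16, 22, 27, 34, 40, 46, 52, 58, 64, 69, 76]
 -122   .   -   .   -   .   -  30  32  31  32  32  31  30  31  32  31  32  33  31  32  32  35  34  33  33  35
 -115   -   -   -   .   -   .   -   -   -   -   -   -   -   -   -   -   -   -   -   -   -   5   4   -   -   5
 -110   -   -   -   -   -   -   -   -   -   -   -   -   -   -   -   -   -   -   -   -   -   -   -   6   -   4
 -104  26   -   -   -   -   -   -   -   -   -   -   -   -   -   -   -   -   -   -   -   -   -   4   -   4   4
  -98   -   -   -   -   -   -   -   -   -   -   -   -   -   -   -   -   -   -   -   7   4   -   -   4   4   4
  -92   -   -   -   -   -   -   -   -   -   -   -   -   -   -   -   -   -   4   5   6   -   4   -   -   -   -
  -86   -   -   -   -   -   -   -   -  11  13  12  12  12   -   -   -  10  12  12  14   4   5   4   7   5   -
  -80   -   -   -   -   -   -   -   -  12  13  16  13  11  16  15  16  12  12  
[... 1200 characters left out ...]
  12  19  18  16  12   -   -   5   6   -
   -7   7   -   -   -   -   -   -   -   .  13  14  14  12  15  13  14  11  13  16  17   5   4   5   4   -   4
   -2  31   -   -   -   -   -   -   -   6  14  13  15  13  15  12  13   -   4   -   -   4   5   4   6   4   -
    4   -   -   -   -   -   -   -   -   -   -   -   -  11  14  12  12   -   -   -   6   5   -   -   -   4   7
   10   -   -   -   -   -   -   -   -   -   -   -   -   -   -   -   -   -   6   6   5   5   6   -   5   4   4
   16   -   -   -   -   -   -   -   -   -   -   -   -   -   -   -   -   -   -   -   4   5   -   5   5   -   4
   21   -   -   -   -   -   -   -   -   .   -   -   -   -   -   -   -   -   4   .   -   5   4   -   -   -   .
```

View pics/c6.png

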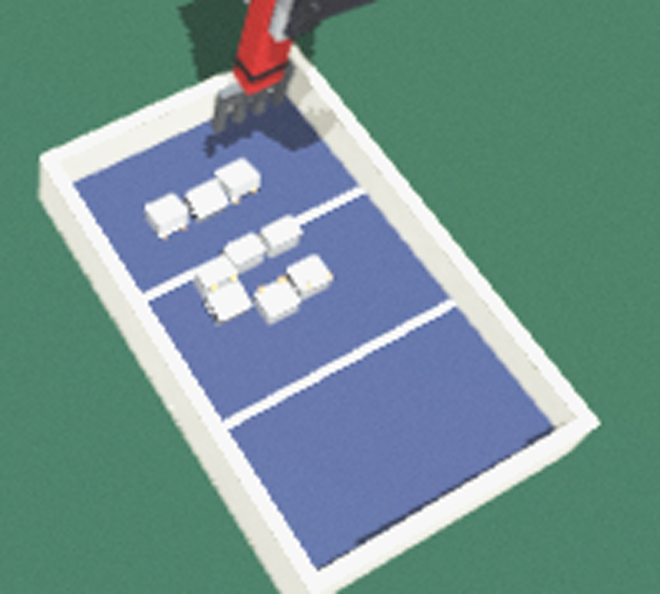

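The picture shows all nine pieces lying flat: three in the end field (around (200,195)) and six in the middle, with the far field empty. Now the full draw on the bed, pushing column A (x about -15) from the end to the far field.

Call:
move_arm(
  delta_pos=[
    [0.006,0,0.014],
    [0.006,0.02,0.014],
    [0.006,0.036,0.014],
    [0.006,0.044,0.014],
    [0.006,0.0465,0.014],
  ],
  rotation=[
    [0,0,0],
    [0,0,0],
    [0,0,0],
    [0,0,0],
    [0,0,0],
  ],
  gripper=[1,1,1,1,1],
)

```text
clock: 13.0
ee_pos: [0.4965, -0.0198, 0.1036]
ee_rot: [0.006, -0.007, 0.707, -0.707]
force: [0.5, 0.2, -1.9]
gripper_width: 0.178
```

Call:
move_arm(
  delta_pos=[
    [0,0.0005,0],
    [0,0.001,0],
    [0,0.0015,0],
    [0,0.0015,0],
    [0,0.0015,0],
  ],
  rotation=[
    [0,0,0],
    [0,0,0],
    [0,0,0],
    [0,0,0],
    [0,0,0],
  ],
  gripper=[1,1,1,1,1],
)

```text
clock: 13.5
ee_pos: [0.497, -0.0201, 0.1034]
ee_rot: [-0.006, 0.006, -0.707, 0.707]
force: [0.2, 0.2, -2.2]
gripper_width: 0.181
```

Call:
move_arm(
  delta_pos=[
    [0,0.0004,0],
    [0,0.0008,0],
    [0,0.0008,0],
    [0,0.0008,0],
  ],
  rotation=[
    [0,0,0],
    [0,0,0],
    [0,0,0],
    [0,0,0],
  ],
  gripper=[1,1,1,1],
)

```text
clock: 13.9
ee_pos: [0.4969, -0.0202, 0.1025]
ee_rot: [-0.006, 0.006, -0.707, 0.707]
force: [0.2, -0.3, 0.7]
gripper_width: 0.175
```

Call:
move_arm(
  delta_pos=[
    [0,0.0004,0],
    [0,0.0004,0],
    [0,0.0003,-0.005],
    [0,0.0001,-0.01],
    [0,0,-0.015],
  ],
  rotation=[
    [0,0,0],
    [0,0,0],
    [0,0,0],
    [0,0,0],
    [0,0,0],
  ],
  gripper=[1,1,1,1,1],
)

```text
clock: 14.4
ee_pos: [0.4968, -0.0052, 0.1025]
ee_rot: [-0.006, 0.006, -0.707, 0.707]
force: [0.4, -1.1, 1.4]
gripper_width: 0.182
```

Call:
move_arm(
  delta_pos=[
    [0,-0.0001,-0.006],
    [0,-0.0003,-0.012],
    [0,-0.0005,-0.018],
    [0,-0.0006,-0.024],
    [0,-0.0008,-0.03],
  ],
  rotation=[
    [0,0,0],
    [0,0,0],
    [0,0,0],
    [0,0,0],
    [0,0,0],
  ],
  gripper=[1,1,1,1,1],
)

```text
clock: 14.9
ee_pos: [0.4962, 0.0249, 0.1034]
ee_rot: [-0.006, 0.006, -0.707, 0.707]
force: [-0.5, -4.2, 3.7]
gripper_width: 0.179
```

```bash
python3 -c "
from h import *
st();gridmap(y0=-.07,y1=.01)
f=grab('scene');cv2.imwrite('pics/c7.png',cv2.resize(f['image'][180:330,270:430],(640,600),interpolation=cv2.INTER_CUBIC))"
```

```text
tcp [0.4962 0.0249 0.1034] tray [-31.9 -61.  103.4] F [-0.48 -4.16  3.67] t 14.9 yaw of tool z -89.0 tilt [-0.03  0.05]
tray x mm: [-74, -68, -62, -55, -50, -44, -38, -32, -25, -19, -13, -7, -2, 4, 10, 16, 22, 27, 34, 40, 46, 52, 58, 64, 69, 76]
  -67  23   -   -   .   -   .   -   -   .  43  34  31  11  13  13  13  17  19  16  17   -   -   -   -   -   -
  -61   -   -   -  33  33  21  22  23  23  43  34  35   -   -   -   -   -   -   5   -   5   -   -   -   4   -
  -55   -   -   -   -   -   -  41  43  42  42  13  12  12   -   -   -   -   -   4   4   5   -   -   -   -   4
  -49   -   -   -   -   -   -   -   -   -  15  14  15  10   -   -   -   -   -   -   4   7   4   4   -   -   -
  -43   -   -   -   -   -   -   -   -   -  14  13  14  13  14  15  16  12   -   -   4   -   -   6   5   7   -
  -37   -   -   -   -   -   -   -   -  13  16  16  15  14  16  16  17  16  18  17  17   4   6   4   -   4   -
  -31   -   -   -   -   -   -   -   -   -  16  16  16  15  17  15  17  19  20  20  17   -   -   -   -   4   -
  -25   -   -   -   -   -   -   -   -  14  15  16  15   6   -   -   4  17  19  20  17   4   -   5   4   -   4
  -19   9   -   -   -   -   -   -   -   -   -   -   -   -   -   -   -  17  17  17  17   -   -   5   -   6   -
  -13  21   -   -   -   -   -   -   -   -  13  13  13  12  15  13  15  13  14  16  17   8   -   -   5   5   -
   -7   -   -   -   -   -   -   -   -   .  14  13  12  11  12  13  17  12  14  13  15   -   6   -   -   -   6
   -1   -   -   -   -   -   -   -   -   -  15  11  13  11  13  13  13   -   4   7   -   -   6   7   -   -   -
    4   -   -   -   -   -   -   -   -   -   -   -   -  11  12  13  15   -   5   -   5   -   4   7   -   -   -
   10   -   -   -   -   -   -   -   -   -   -   -   -   -   -   -   -   -   4   -   -   4   5   4   -   -   -
```

View pics/c7.png

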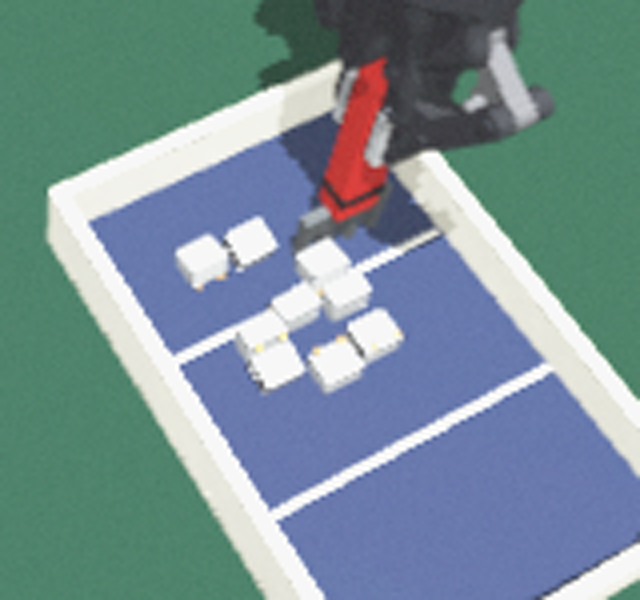

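The rear A piece has come up flat against the next one (around (330,270)), with nothing stacked. I'll ease the pressure slightly and continue.

Call:
move_arm(
  delta_pos=[
    [0,-0.0005,-0.005],
    [0,-0.0007,-0.011],
    [0,-0.0009,-0.017],
    [0,-0.0011,-0.023],
    [0,-0.0013,-0.029],
  ],
  rotation=[
    [0,0,0],
    [0,0,0],
    [0,0,0],
    [0,0,0],
    [0,0,0],
  ],
  gripper=[1,1,1,1,1],
)

```text
clock: 15.55
ee_pos: [0.4955, 0.0541, 0.1045]
ee_rot: [-0.006, 0.006, -0.707, 0.707]
force: [-0.7, -4.4, 4.4]
gripper_width: 0.178
```

Call:
move_arm(
  delta_pos=[
    [0,-0.0007,-0.005],
    [0,-0.001,-0.011],
    [0,-0.0012,-0.017],
    [0,-0.0014,-0.023],
    [0,-0.0016,-0.029],
  ],
  rotation=[
    [0,0,0],
    [0,0,0],
    [0,0,0],
    [0,0,0],
    [0,0,0],
  ],
  gripper=[1,1,1,1,1],
)

```text
clock: 16.05
ee_pos: [0.4946, 0.0836, 0.1058]
ee_rot: [0.006, -0.007, 0.707, -0.707]
force: [-0.6, -3.1, 2.4]
gripper_width: 0.175
```

Call:
move_arm(
  delta_pos=[
    [0,-0.0002,-0.006],
    [0,-0.0004,-0.012],
    [0,-0.0006,-0.018],
    [0,-0.0008,-0.024],
    [0,-0.001,-0.03],
  ],
  rotation=[
    [0,0,0],
    [0,0,0],
    [0,0,0],
    [0,0,0],
    [0,0,0],
  ],
  gripper=[1,1,1,1,1],
)

```text
clock: 16.55
ee_pos: [0.4942, 0.1135, 0.1068]
ee_rot: [0.006, -0.006, 0.707, -0.707]
force: [0.3, -2.0, 1.6]
gripper_width: 0.181
```

```bash
python3 -c "
from h import *
st();gridmap(y0=-.05,y1=.12)"
```

```text
tcp [0.4942 0.1135 0.1068] tray [-32.3  27.6 106.8] F [ 0.28 -2.01  1.61] t 16.55 yaw of tool z -88.99 tilt [ 0.03 -0.01]
tray x mm: [-74, -68, -62, -55, -50, -44, -38, -32, -25, -19, -13, -7, -2, 4, 10, 16, 22, 27, 34, 40, 46, 52, 58, 64, 69, 76]
  -47   -   7   4   4   -   -   -   -   4   4   4   4   -   4   -   -   -   4   -   5   4   -   -   -   -   -
  -41   -   4   -   4   4   8   -   4   5   -   7   4   5  20  17  18   9   5   -   4   -   -   5   4   -   -
  -35   4   5   5   7   -   -   -   -   4   -   -   4  14  20  20  21  20  19  21  18   -   -   -   -   4   -
  -29  25   -   5   -   -   5   5   -   4   -   7   8   -  18  17  18  18  21  21  19   6   4   -   -   7   -
  -23   4   4   6   4   -   4   4   -   -   -   4   4   5   -   -   5  17  20  17  16   4   5   4   -   5   -
  -17   7   5   -   5   5   -   4   4   -   -   6   6   -   -   6   4  13  16  18  16   5   4   5   4   5   4
  -11   4   -   5   -   -   -   -   -   -   -   -   -  13  15  14  15  14  19  17  16   4   5   -   -   -   -
   -5   -   -   7   -   -   -   -   -   -   -   -   5  14  17  15  15  11  16  12 
[... 1637 characters left out ...]
   -   5   4   7   5   4   5   9   6   5
   91   -   -   -   -   -   -   -   -   -   -   -   -   -   -   -   -   -   -   4   -   6   5   5   -   5   -
   96   -   -   -   -   -   -   -   -   -   -   -   -   -   -   -   -   -   -   -   6   6   -   4   4   5   -
  103   -   -   -   -   -   -   -   -   -   -   -   -   -   -   -   -   -   -   -   4   -   5   -   4   -   6
  109   8   -   -   -   -   -   -   -   -   -   -   -   -   -   -   -   -   -   -   -   4   4   -   5   4   4
  115   -   -   -   -   -   -   -   -   -   -   -   -   -   -   -   -   -   -   5   5   6   -   4   -   -   5
  121   -   -   -   -   -   -   -   -   -   -   -   -   -   -   -   -   -   -   4   4   -   5   -   -   -   -
```

Call:
move_arm(
  delta_pos=[
    [0,0,-0.005],
    [0,-0.0002,-0.01],
    [0,-0.0004,-0.016],
    [0,-0.0006,-0.021],
    [0,-0.0007,-0.025],
  ],
  rotation=[
    [0,0,0],
    [0,0,0],
    [0,0,0],
    [0,0,0],
    [0,0,0],
  ],
  gripper=[1,1,1,1,1],
)

```text
clock: 17.15
ee_pos: [0.4938, 0.1387, 0.1076]
ee_rot: [0.006, -0.006, 0.707, -0.707]
force: [0.2, -0.8, 0.0]
gripper_width: 0.176
```

Call:
move_arm(
  delta_pos=[
    [0,0,0],
    [0,0,0],
  ],
  rotation=[
    [0,0,0],
    [0,0,0],
  ],
  gripper=[1,1],
)

```text
clock: 17.35
ee_pos: [0.4937, 0.1392, 0.1077]
ee_rot: [0.006, -0.007, 0.708, -0.706]
force: [-1.0, 0.4, 1.6]
gripper_width: 0.181
```

Contact held all along. I'll back off slightly, lift clear and check.

Call:
move_arm(
  delta_pos=[
    [0,-0.001,0.003],
    [0,-0.01,0.004],
    [0,-0.03,0.004],
    [0,-0.055,0.004],
    [0,-0.075,0.004],
  ],
  rotation=[
    [0,0,0],
    [0,0,0],
    [0,0,0],
    [0,0,0],
    [0,0,0],
  ],
  gripper=[1,1,1,1,1],
)

```text
clock: 17.85
ee_pos: [0.4943, 0.1336, 0.1843]
ee_rot: [0.006, -0.006, 0.707, -0.707]
force: [0.7, 0.0, -1.9]
gripper_width: 0.176
```

Call:
move_arm(
  delta_pos=[
    [0,0,0.045],
    [0,0,0.09],
    [0,0,0.135],
    [0,0,0.18],
    [0,0,0.225],
  ],
  rotation=[
    [0,0,0],
    [0,0,0],
    [0,0,0],
    [0,0,0],
    [0,0,0],
  ],
  gripper=[1,1,1,1,1],
)

```text
clock: 18.35
ee_pos: [0.4977, -0.0932, 0.1833]
ee_rot: [-0.006, 0.006, -0.707, 0.707]
force: [1.2, -0.3, -1.4]
gripper_width: 0.18
```

```bash
python3 -c "
from h import *
st()
f=grab('scene');cv2.imwrite('pics/c8.png',cv2.resize(f['image'][185:365,270:450],(600,600),interpolation=cv2.INTER_CUBIC))
gridmap(('scene','top'))"
```

```text
tcp [ 0.4977 -0.0932  0.1833] tray [ -32.5 -179.1  183.3] F [ 1.17 -0.27 -1.41] t 18.35 yaw of tool z -89.02 tilt [-0.04  0.01]
tray x mm: [-74, -68, -62, -55, -50, -44, -38, -32, -25, -19, -13, -7, -2, 4, 10, 16, 22, 27, 34, 40, 46, 52, 58, 64, 69, 76]
 -122  37  34  33  31  31  31  31  30  32  36  35  33  32  31  33  34  32  33  35  33  32  32  33  31  33  36
 -115  25   5   -   4   -   -   5   -   -   4   -   -   4   -   -   -   -   -   -   6   -   6   -   -   -   -
 -110   8   -   -   -   -   -   4   -   -   -   -   5   -   5   4   -   5   4   -   -   -   -   -   -   4   -
 -104   -   -   -   -   -   -   -   -   -   5   -   4   -   5   -   4   5   4   -   -   6   -   -   5   6   -
  -98  30   4   -   -   5   4   5   4   -   5   4   5   -   5   -   -   -   -   -   4   -   -   4   5   -   7
  -92   5   -   -   -   -   -   -   4   -   6   -   8   -   -   -   5   -   -   -   -   -   5   -   -   -   -
  -86  26   5   -   -   -   5   -   -   -   4   5   -   -   5   -   -   4  12  13  12   4   4   4   -   -   -
  -80   -   6   -   -   -   5   6   -   4   7   5   -   4  15  19  18  14  1
[... 3073 characters left out ...]
   4   -   5   -   4   6   5   6   4   4
   94   6   -   -   4   5   4   4   -  11  16  15  16  11   4   -   4   4   6   4   4   5   -   -   -   5   7
  100   7   5   -   5   6   4   6   -  12  16  14  15   9   4   4   -   6   -   6   4   4   -   6   -   -   -
  106   5   4   -   7   -   5   7   5   7  14  14  16   -   5   -   4   5   4   -   -   -   -   -   -   4   4
  112   -   -   -   -   -   5   6   6   5   -   5   -   -   4   -   4   4  10   4   4   -   -   4   5   5   6
  118   4   4   4   5   -   4   5   -   5   4   6   4   4   4   6   7   6   -   4   5   5   6   -   4   -   -
  124  24  27  26  26  25  26  23  25  28  26  27  28  28  25  28  26  26  25  24  28  26  28  24  25  24  25
```

View pics/c8.png

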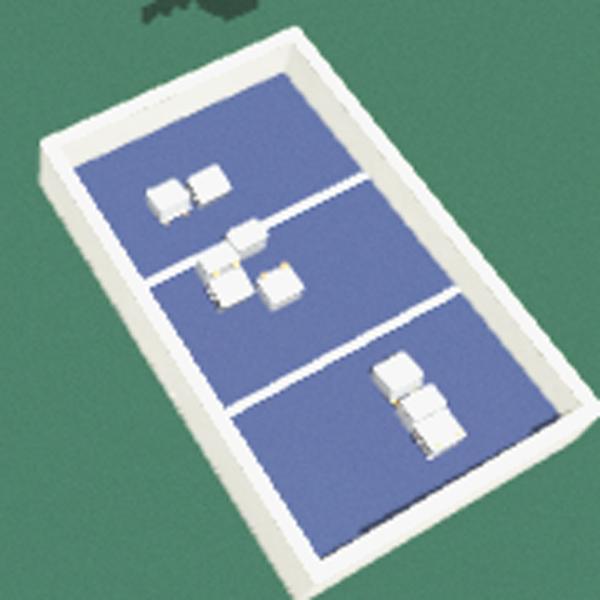

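The picture shows two, four and three pieces in the fields, all flat and in one layer. Now I'll carry the rake back over the stand.

Call:
move_arm(
  delta_pos=[
    [-0.007,0,0.03],
    [-0.014,0,0.06],
    [-0.021,0,0.09],
    [-0.028,0,0.12],
    [-0.035,0,0.15],
  ],
  rotation=[
    [0,-4,0],
    [0,-8,0],
    [0,-12,0],
    [0,-15,0],
    [0,-17,0],
  ],
  gripper=[1,1,1,1,1],
)

```text
clock: 19.0
ee_pos: [0.5363, -0.2399, 0.183]
ee_rot: [0.112, -0.112, 0.699, -0.698]
force: [0.5, 1.4, -1.0]
gripper_width: 0.18
```

Call:
move_arm(
  delta_pos=[
    [0,0,0],
    [0,0,0],
    [0,0,0],
    [0,0,0],
  ],
  rotation=[
    [0,0,0],
    [0,0,0],
    [0,0,0],
    [0,0,0],
  ],
  gripper=[1,1,1,1],
)

```text
clock: 19.4
ee_pos: [0.536, -0.2382, 0.1829]
ee_rot: [0.112, -0.112, 0.699, -0.698]
force: [-0.1, -0.9, -1.3]
gripper_width: 0.178
```

Run:
```python
from h import *
st()
f=grab('scene');C=cloud(f)
X,Y,Z=C[...,0],C[...,1],C[...,2]
m=(X>.47)&(X<.6)&(Y>-.30)&(Y<-.19)&(Z>.055)
for lo in np.arange(.08,.18,.01):
    q=C[m&(Z>lo)&(Z<lo+.01)]
    if len(q)>4: print(round(lo,3),len(q),np.round(np.median(q,0),4),np.round(np.percentile(q,[3,97],0),4).tolist())
cv2.imwrite('pics/c9.png',cv2.resize(f['image'][40:190,190:390],(800,600),interpolation=cv2.INTER_CUBIC))
```

```text
tcp [ 0.536  -0.2382  0.1829] tray [   3.3 -324.8  182.9] F [-0.11 -0.91 -1.27] t 19.4 yaw of tool z -71.82 tilt [-0.03 -0.06]
0.09 32 [ 0.5375 -0.2378  0.0971] [[0.5172, -0.244, 0.0939], [0.5582, -0.2298, 0.0998]]
0.1 60 [ 0.5331 -0.2373  0.1049] [[0.5175, -0.2456, 0.1007], [0.5585, -0.2284, 0.1097]]
0.11 53 [ 0.5411 -0.2346  0.1154] [[0.5171, -0.2423, 0.1105], [0.5585, -0.2286, 0.1197]]
0.12 70 [ 0.5466 -0.2337  0.1251] [[0.5148, -0.2443, 0.1206], [0.5586, -0.2287, 0.1299]]
0.13 50 [ 0.5413 -0.2325  0.135 ] [[0.5256, -0.2397, 0.1306], [0.5487, -0.2281, 0.1393]]
0.14 54 [ 0.5413 -0.2316  0.1451] [[0.5261, -0.2417, 0.1407], [0.5496, -0.2275, 0.1498]]
0.15 58 [ 0.5411 -0.2318  0.1551] [[0.5255, -0.2401, 0.1505], [0.5484, -0.2283, 0.1597]]
0.16 58 [ 0.5425 -0.2321  0.1654] [[0.5258, -0.242, 0.1615], [0.549, -0.2282, 0.1695]]
0.17 48 [ 0.5447 -0.2314  0.1742] [[0.5273, -0.2416, 0.1704], [0.5489, -0.2281, 0.1795]]
```

View pics/c9.png

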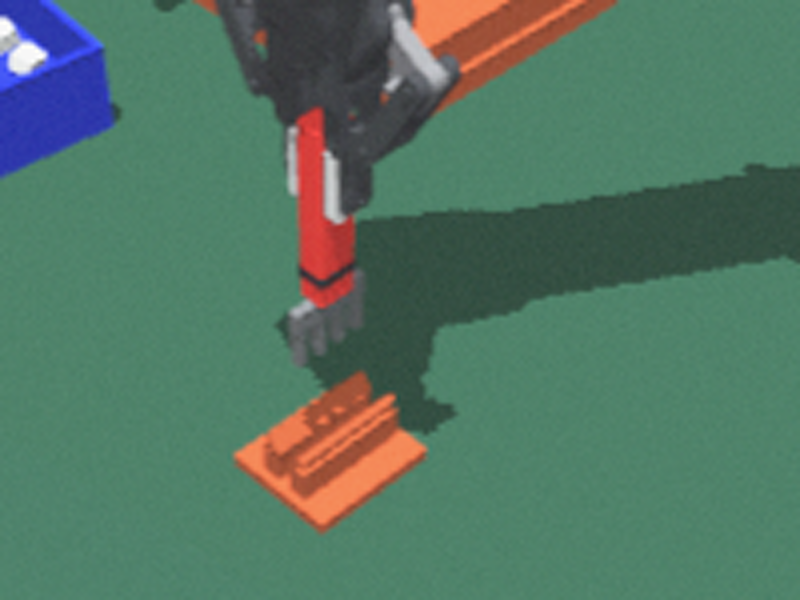

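The rake hangs straight in the grip above the slot, about 4 mm to one side. I'll correct that and lower.

Call:
move_arm(
  delta_pos=[
    [0.002,0,0.0044],
    [0.002,0.015,0.0044],
    [0.002,0.035,0.0044],
    [0.002,0.05,0.0044],
    [0.002,0.05,0.0044],
  ],
  rotation=[
    [0,0,0],
    [0,0,0],
    [0,0,0],
    [0,0,0],
    [0,0,0],
  ],
  gripper=[1,1,1,1,1],
)

```text
clock: 19.95
ee_pos: [0.533, -0.2446, 0.1302]
ee_rot: [0.109, -0.112, 0.699, -0.697]
force: [-0.5, -1.1, -1.6]
gripper_width: 0.183
```

Call:
move_arm(
  delta_pos=[
    [0,0,0],
    [0,0,0],
    [0,0,0],
  ],
  rotation=[
    [0,0,0],
    [0,0,0],
    [0,0,0],
  ],
  gripper=[1,1,1],
)

```text
clock: 20.25
ee_pos: [0.5359, -0.2456, 0.134]
ee_rot: [-0.111, 0.11, -0.698, 0.699]
force: [0.8, -1.0, -0.5]
gripper_width: 0.178
```

```bash
python3 -c "
from h import *
st()"
```

```text
tcp [ 0.5359 -0.2456  0.134 ] tray [   3.1 -332.2  134. ] F [ 0.8  -0.99 -0.5 ] t 20.25 yaw of tool z -71.99 tilt [-0.11  0.1 ]
```

Call:
move_arm(
  delta_pos=[
    [0,0.004,0],
    [0,0.008,0],
    [0,0.012,0],
    [0,0.016,0],
    [0,0.016,0],
  ],
  rotation=[
    [0,0,0],
    [0,0,0],
    [0,0,0],
    [0,0,0],
    [0,0,0],
  ],
  gripper=[1,1,1,1,1],
)

```text
clock: 20.75
ee_pos: [0.5348, -0.2444, 0.1161]
ee_rot: [0.11, -0.111, 0.699, -0.698]
force: [-0.4, 1.3, -1.4]
gripper_width: 0.177
```

Run:
```python
from h import *
st()
f=grab('scene');C=cloud(f)
X,Y,Z=C[...,0],C[...,1],C[...,2]
m=(X>.47)&(X<.6)&(Y>-.30)&(Y<-.19)
for lo in np.arange(.04,.13,.01):
    q=C[m&(Z>lo)&(Z<lo+.01)]
    if len(q)>4: print(round(lo,3),len(q),np.round(np.median(q,0),4),np.round(np.percentile(q,[3,97],0),4).tolist())
st()
```

```text
tcp [ 0.5348 -0.2444  0.1161] tray [   2.  -331.   116.1] F [-0.36  1.29 -1.36] t 20.75 yaw of tool z -71.97 tilt [ 0.04 -0.1 ]
0.04 39 [ 0.5407 -0.2425  0.0447] [[0.5157, -0.2494, 0.0402], [0.5575, -0.2347, 0.0494]]
0.05 49 [ 0.5439 -0.2398  0.0545] [[0.5155, -0.2483, 0.0508], [0.5578, -0.2343, 0.0597]]
0.06 48 [ 0.5436 -0.2386  0.0632] [[0.5144, -0.2505, 0.0603], [0.5572, -0.2343, 0.0695]]
0.07 45 [ 0.5412 -0.2373  0.0752] [[0.5245, -0.2469, 0.0707], [0.5473, -0.2329, 0.0799]]
0.08 46 [ 0.5401 -0.238   0.0848] [[0.5244, -0.2496, 0.0802], [0.5473, -0.2338, 0.0894]]
0.09 49 [ 0.5404 -0.2386  0.0951] [[0.5247, -0.2486, 0.0908], [0.5478, -0.2342, 0.0995]]
0.1 43 [ 0.5432 -0.2376  0.1048] [[0.5261, -0.2474, 0.101], [0.5478, -0.234, 0.1098]]
0.11 32 [ 0.5449 -0.2388  0.1162] [[0.5362, -0.2486, 0.111], [0.5477, -0.229, 0.1197]]
0.12 64 [ 0.5414 -0.2329  0.1252] [[0.5242, -0.2553, 0.1212], [0.5485, -0.2242, 0.1292]]
tcp [ 0.5348 -0.2445  0.1162] tray [   2.  -331.1  116.2] F [-1.21  0.33 -1.48] t 20.8 yaw of tool z -71.97 tilt [ 0.04 -0.09]
```

Aligned with the original position to within about 0.5 mm. Lowering into the slot.

Call:
move_arm(
  delta_pos=[
    [0,0.002,0],
    [0,0.004,0],
    [0,0.006,0],
    [0,0.008,0],
    [0,0.008,0],
  ],
  rotation=[
    [0,0,0],
    [0,0,0],
    [0,0,0],
    [0,0,0],
    [0,0,0],
  ],
  gripper=[1,1,1,1,1],
)

```text
clock: 21.3
ee_pos: [0.5349, -0.2444, 0.1079]
ee_rot: [0.111, -0.111, 0.699, -0.698]
force: [-0.6, 3.4, -2.3]
gripper_width: 0.172
```

Call:
move_arm(
  delta_pos=[
    [0,0,-0.001],
    [0,0.002,-0.001],
    [0,0.004,-0.001],
    [0,0.006,-0.001],
    [0,0.006,-0.001],
  ],
  rotation=[
    [0,0,0],
    [0,0,0],
    [0,0,0],
    [0,0,0],
    [0,0,0],
  ],
  gripper=[1,1,1,1,1],
)

```text
clock: 21.8
ee_pos: [0.5347, -0.2443, 0.1023]
ee_rot: [0.111, -0.111, 0.698, -0.698]
force: [-0.6, 2.5, -0.9]
gripper_width: 0.175
```

Call:
move_arm(
  delta_pos=[
    [0,0,-0.0008],
    [0,0.0015,-0.0008],
    [0,0.003,-0.0008],
    [0,0.0045,-0.0008],
    [0,0.0045,-0.0008],
  ],
  rotation=[
    [0,0,0],
    [0,0,0],
    [0,0,0],
    [0,0,0],
    [0,0,0],
  ],
  gripper=[1,1,1,1,1],
)

```text
clock: 22.3
ee_pos: [0.5345, -0.2441, 0.098]
ee_rot: [-0.111, 0.111, -0.698, 0.699]
force: [-0.8, 1.2, -1.8]
gripper_width: 0.182
```

Call:
move_arm(
  delta_pos=[
    [0,0.001,-0.0004],
    [0,0.002,-0.0004],
    [0,0.003,-0.0004],
    [0,0.003,-0.0004],
  ],
  rotation=[
    [0,0,0],
    [0,0,0],
    [0,0,0],
    [0,0,0],
  ],
  gripper=[1,1,1,1],
)

```text
clock: 22.7
ee_pos: [0.5345, -0.2438, 0.0953]
ee_rot: [-0.111, 0.11, -0.698, 0.699]
force: [1.0, -0.5, -0.0]
gripper_width: 0.179
```

Seated at the original height. Release and withdraw upward.

Call:
move_arm(
  delta_pos=[
    [0,0.0005,0],
    [0,0.0005,0],
    [0,0.0005,0],
    [0,0.0005,0],
    [0,0.0005,0],
  ],
  rotation=[
    [0,0,0],
    [0,0,0],
    [0,0,0],
    [0,0,0],
    [0,0,0],
  ],
  gripper=[0.6,0.5,0.3,0,-0.3],
)

```text
clock: 23.2
ee_pos: [0.5345, -0.2433, 0.0948]
ee_rot: [-0.111, 0.111, -0.698, 0.698]
force: [-0.1, -0.8, -0.5]
gripper_width: 0.644
```

Call:
move_arm(
  delta_pos=[
    [0,0,0],
    [0,0,0],
    [0,0,0],
    [0,0,0],
    [0,0,0],
  ],
  rotation=[
    [0,0,0],
    [0,0,0],
    [0,0,0],
    [0,0,0],
    [0,0,0],
  ],
  gripper=[-0.3,-0.3,-0.3,-0.3,-0.3],
)

```text
clock: 23.7
ee_pos: [0.5344, -0.2432, 0.0947]
ee_rot: [-0.111, 0.111, -0.698, 0.698]
force: [-0.2, 1.2, 0.2]
gripper_width: 0.649
```

Call:
move_arm(
  delta_pos=[
    [0,-0.02,0],
    [0,-0.05,0],
    [0,-0.09,0],
    [0,-0.13,0],
    [0,-0.16,0],
  ],
  rotation=[
    [0,0,0],
    [0,0,0],
    [0,0,0],
    [0,0,0],
    [0,0,0],
  ],
  gripper=[-0.3,-0.3,-0.3,-0.3,-0.3],
)

```text
clock: 24.2
ee_pos: [0.5351, -0.2434, 0.2577]
ee_rot: [-0.112, 0.11, -0.698, 0.699]
force: [-0.3, 0.3, -0.5]
gripper_width: 0.652
```

Run:
```python
from h import *
st()
f=grab('scene','s9.png');C=cloud(f);im=f['image'].astype(int);b,g,r=im[...,0],im[...,1],im[...,2]
X,Y,Z=C[...,0],C[...,1],C[...,2]
red=(X>.44)&(X<.64)&(Y>-.33)&(Y<-.13)&(r>110)&(g<60)&(b<60)
for lo,hi in((.05,.08),(.08,.11),(.11,.132),(.132,.16)):
    q=C[red&(Z>lo)&(Z<hi)]
    if len(q)>4: print(' handle',lo,len(q),np.round(q.mean(0),4),np.round(np.percentile(q,[5,95],0),4).tolist())
cv2.imwrite('pics/c10.png',cv2.resize(f['image'][90:360,180:450],(600,600),interpolation=cv2.INTER_CUBIC))
```

```text
tcp [ 0.5351 -0.2434  0.2577] tray [   2.3 -330.   257.7] F [-0.3   0.32 -0.51] t 24.2 yaw of tool z -71.99 tilt [-0.15  0.13]
 handle 0.05 54 [ 0.5346 -0.2365  0.0644] [[0.525, -0.2394, 0.0507], [0.5456, -0.2335, 0.0777]]
 handle 0.08 43 [ 0.5323 -0.2367  0.096 ] [[0.5249, -0.2393, 0.081], [0.539, -0.2339, 0.1065]]
 handle 0.11 35 [ 0.5318 -0.2366  0.1205] [[0.5256, -0.2386, 0.1111], [0.5387, -0.2339, 0.13]]
 handle 0.132 13 [ 0.5324 -0.2364  0.1342] [[0.5251, -0.2394, 0.1326], [0.5382, -0.2336, 0.1369]]
```

View pics/c10.png

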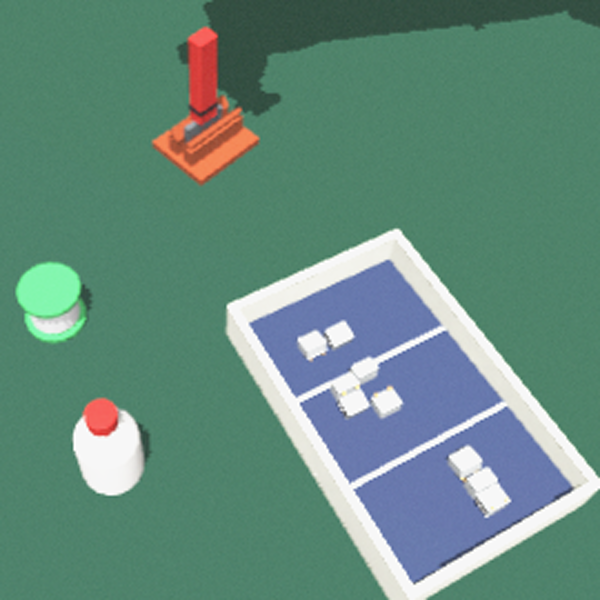

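The picture shows the rake upright in its stand, the pieces split 2/4/3 in one layer and the bystanders in place. Handing in.

```bash
python3 -c "
from station import bot
print(bot.hand_in())"
```

```text
the job is handed in; nothing more can be done
None
```

The job is done and handed in at about 24 s of the 72 s. The nine pieces lie flat in one layer, with 2, 4 and 3 in the three fields, and the rake stands back in its stand.

**What I did**
- I gripped the rake, lifted it out and felt the bed behind the heap.
- I pushed the three top pieces down into a single layer with the teeth held 17–19 mm above the bed.
- I then drew one column of three pieces from the heaped end to the far field with the teeth on the bed. The estimated press was 1.5–6 N, which followed the bed's slope of about 7 mm.

**Last checks**
- **Pieces:** the height map and the final picture show none on top of another. The closest centres are roughly 16–19 mm apart.
- **Rake:** its handle is upright and back within about 1–2 mm of where it first stood.
- **Bystanders:** the spool and the flux bottle look undisturbed. The tape roll was outside the last picture, but the arm never went near it.

**Not fully as described**
- The two unstacking strokes were made with the rake but clear of the bed. Only the long draw had the teeth resting on it.
- The spacing is not perfectly even. Two of the middle pieces lie close to the line, at about y = -33 mm.
- I read the force only at the end of each move, and it was noisy by 0.5–1 N, so shorter peaks in between were not seen.
- The measured arm position wandered by 1–2 mm, so I checked the return to the stand with the camera and the force readings.

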